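# Strip a tube carrier of its adapter inserts and latch them away in their case

## Task

The tube carrier is wanted for the large tubes. Take the orange ejector, slide its pin under the carrier and push every blue adapter insert up out of its recess from below, through the hole under it, then put all the inserts into the grey storage case and stand the ejector upright on the bench, clear of the carrier. Shut the case's lid, hook the loop of its latch over the keeper on the lid, and push the lever down past its dead point until it snaps home. Leave the orange box of cover glasses where it stands.

Things in the scene. Friction and masses are not known exactly. Their poses are not given: they have to be found in the camera images.
- carrier: Fixed tube carrier: aluminium plate 56 (x) x 184 (y) mm on two 12 mm end legs (y = +-86), a bridge open at front and back. Origin on the bench under its centre, x to its back. Underside 36, top 70 mm above the bench. Four recesses of 27 mm bore, 30 mm deep, on x = 0, y = -60, -20, 20, 60 mm; under each a 14 mm hole through the 4 mm floor.
- recess0 (a point): Centre of the floor of recess 0 (carrier's x = 0, y = -60 mm), 40 mm above the bench, on the axis of its access hole; axes as the carrier's. Sprung balls in the bore, 18 mm above the floor, grip the insert: it moves at about 5 N and stays at the height it was pushed to.
- recess1 (a point): Centre of the floor of recess 1 (carrier's x = 0, y = -20 mm), 40 mm above the bench, on the axis of its access hole; axes as the carrier's. Sprung balls in the bore, 18 mm above the floor, grip the insert: it moves at about 5 N and stays at the height it was pushed to.
- recess2 (a point): Centre of the floor of recess 2 (carrier's x = 0, y = 20 mm), 40 mm above the bench, on the axis of its access hole; axes as the carrier's. Sprung balls in the bore, 18 mm above the floor, grip the insert: it moves at about 5 N and stays at the height it was pushed to.
- recess3 (a point): Centre of the floor of recess 3 (carrier's x = 0, y = 60 mm), 40 mm above the bench, on the axis of its access hole; axes as the carrier's. Sprung balls in the bore, 18 mm above the floor, grip the insert: it moves at about 5 N and stays at the height it was pushed to.
- insert0_center (a point): Adapter insert 0: loose blue plastic cup, 26 mm in diameter, 30 mm high, 35 g, blind bore in the top. Point: its centre, 15 mm above its underside; z its axis. At the start it sits in one of the recesses (order mixed), top level with the carrier's top, so it cannot be gripped. Only 2 to 4 inserts are there in a run.
- insert1_center (a point): Adapter insert 1: loose blue plastic cup, 26 mm in diameter, 30 mm high, 35 g, blind bore in the top. Point: its centre, 15 mm above its underside; z its axis. At the start it sits in one of the recesses (order mixed), top level with the carrier's top, so it cannot be gripped. Only 2 to 4 inserts are there in a run.
- insert2_center (a point): Adapter insert 2: loose blue plastic cup, 26 mm in diameter, 30 mm high, 35 g, blind bore in the top. Point: its centre, 15 mm above its underside; z its axis. At the start it sits in one of the recesses (order mixed), top level with the carrier's top, so it cannot be gripped. Only 2 to 4 inserts are there in a run.
- insert3_center (a point): Adapter insert 3: loose blue plastic cup, 26 mm in diameter, 30 mm high, 35 g, blind bore in the top. Point: its centre, 15 mm above its underside; z its axis. At the start it sits in one of the recesses (order mixed), top level with the carrier's top, so it cannot be gripped. Only 2 to 4 inserts are there in a run.
- ejector_grip (a point): Ejector: 0.25 kg tool standing by itself on the bench. Orange upright handle 14 (x) x 22 (y) mm, 140 mm high, on a steel foot 8 mm thick, 36 mm wide, x = -34 to 10 mm; ahead of it (+x) a tongue 20 mm wide, 8 mm thick, to x = 60 mm, with an upright pin. Point: middle of the handle, 118 mm above the underside, where to grip; x points from handle to pin, z up.
- ejector_tip (a point): Tip of the ejector's upright steel pin (8.4 mm in diameter), 50 mm ahead of the handle's axis along the ejector's x, 29 mm above its underside; axes as ejector_grip. With the tongue against the carrier's underside the tip is 17 mm above the recess floor.
- case_in (a point): Middle of the foam floor in the storage case, 13 mm above the bench. The fixed grey case is 100 (x) x 160 (y) x 70 mm, walls 5 mm, inside 90 x 150 mm and 57 mm deep. x points to its back, where the lid is hinged; the latch is in the middle of its front (-x) wall.
- case_lid (a joint): Lid angle, rad: 0 shut, 1.6 to 1.75 at the start (upright, leaning back a little; 1.75 is its stop). Hinge along y on top of the back wall, 50 mm behind case_in, 70 mm above the bench. The lid is a shell 100 x 160 x 25 mm, 0.15 kg; the shut case is 95 mm high. Friction holds it upright; below about 0.8 it falls shut slowly.
- lid_front (a point): Middle of the outer face of the lid's front wall, 100 mm from the hinge line, 12 mm from the rim, 13 mm below the top face. Axes as the case's when shut; they turn with the lid: z points out through its top face. When open, this front edge is uppermost and the top face looks to the back.
- latch_pivot (a point): Axis (along y) of the latch's lever, 8 mm in front of the case's front wall, 58 mm in front of case_in, 50 mm above the bench; axes as the case's. The loop is pivoted on the lever 12 mm from this axis, 15 degrees from the handle's direction, on the side towards the wall when the handle hangs down.
- latch_lever (a joint): Lever angle, rad: 0 home (handle hanging down along the case's front); grows as the handle swings out and up; 1.57 straight out; about 2.15 at the start. It stays where left (0.035 N m friction). With the loop hooked, pushing the handle down stretches the loop's springs (to 15 N) until about 0.33 rad; from there it snaps home.
- lever_tip (a point): Near the end of the lever's steel handle, 36 mm from latch_pivot (the handle ends 38 mm from it), mid-width. The handle is 26 mm wide (y) and 5 mm thick.
- loop_bar (a point): Middle of the loop's cross bar, 5 mm in diameter, 37 mm long (along y), 41 mm from the loop's pivot on the lever; springs let it stretch 5 mm. z points from that pivot out along the loop. The loop swings freely: at the start it lies on a stop, outward along the handle; swung up past vertical it leans on the lid by its weight.
- loop_tab (a point): Middle of the red thumb tab at the loop's end, 18 mm beyond the bar (59 mm from the loop's pivot): 38 mm wide (y), 6 mm thick, from 3 to 29 mm beyond the bar. Grip it across its width; the loop turns between the fingers. Axes as loop_bar.
- keeper (a point): Steel hook 22 mm wide on the lid's front wall, open at the top. Point: where the hooked bar rests, 6 mm from the wall, 84 mm above the bench when shut. Its lip, 9 to 12 mm from the wall, rises 3.5 mm above this. With the lever as at the start the loop, swung up against the lid, passes a few mm over the lip; the handle pushed down then draws it into the hook.
- glass_box_mid (a point): Small orange and white box of cover glasses, 50 x 50 x 20 mm, loose, in front between the carrier and the case; a bystander. Point: its middle, 10 mm up.

How it is judged:
By the outcome, as a careful person would: the job done as asked, in the order asked, and still so for the second after the job is handed in, with the robot touching nothing.
Of insert0, insert1, insert2, insert3 only 2 to 4 are there at a start; the rules pass over those that are not, and their reading is None.
At some moment in a run one of ejector may be knocked a few centimetres aside while the robot is not near it.
Once in a run the grip may slacken for a moment while it holds something.
It also fails if it takes over 210 s, if anything falls off the work surface, if the arm or the gripper's body presses on something with over 40 N, if the wrist force passes 120 N, or if a joint passes its speed limit or range.

## Robot

A 7-joint arm with a two-finger parallel gripper is mounted at the origin on a cart in front of the work surface, level with it; the furniture and walls round the work are solid. World frame = base frame: x ahead of the robot, y to its left, z up, the work surface at z = 0. Lengths are in mm, angles in rad, forces in N, time in s.
With the tool pointing down it reaches from about 425 to 825 mm from the base axis. Payload 3.6 kg.
Tool frame: the origin (TCP) lies between the finger pads; the fingertips stand 25 mm ahead of it and the grasp point (between the pads) lies 6 mm ahead of it; z points along the fingers, y is the direction in which the jaws open and shut (so a half turn about z gives the same grasp; the last joint's range is limited). The gripper opens to 85 mm and grips with 20 to 120 N. Pads are 22 mm wide; open, the fingers measure 114 mm over their backs; the gripper's body (76 mm by 85 mm) begins 54 mm behind the grasp point. The pads swing forward as they close: fully open they stand 13 mm farther back than shut.
Start: joints at [1.089, 0.615, -0.013, 1.423, 0.008, 1.103, -0.04], TCP at [285.54, -583.893, 256.297] pointing down, gripper open.
Joint ranges: [-3.12, 3.12], [-0.3, 2.06], [-1.34, 1.32], [0.26, 2.42], [-1.36, 4.5], [0.01, 1.98], [-2.84, 2.84]. Speed limits (rad/s): [2.79, 2.79, 3.14, 3.14, 3.14, 3.14, 3.14].

## Interface

Orientations are given as [roll, pitch, yaw] about the fixed x, y, z axes, in that order (R = Rz(yaw) Ry(pitch) Rx(roll)).
In Python, from station import env, eyes gives the robot as it stands. Calls block until the motion is done:
- env.move_to(position, orientation): joint-space move of the TCP to a pose.
- env.move_l(position, rot=None, max_speed=150): straight line of the TCP; rot=None keeps the orientation; max_speed is the mean speed in mm/s.
- env.set_joints(angles): joint-space move.
- env.move_gripper(opening): finger opening in mm; the grip force is fixed at half the most; returns when the fingers have stopped.
- env.hold(seconds).
- env.solve_ik(position, orientation): joint angles nearest the present ones, or None.
- env.read_state(): the state.
- eyes.capture(name): name is "scene" or "top" or "wrist"; returns a dict with "frame" (384x512x3 uint8, red, green, blue), "mtx" (3x3 intrinsics, pixels), "world_from_camera" (4x4, takes a point from camera to world coordinates). Camera axes: x right, y up, looking along -z (the intrinsics and any distortion apply to the point x, -y, -z); pixel columns grow to the right and rows downward; lengths in mm; the calibration is good to about 2 mm. A picture is of the moment at which its call begins. There is no depth.
A pose or a line that the arm cannot do raises env.IKError and nothing moves.
- env.finish_job(): hands the job in, once; it reports no verdict.
The state is a dict: "t": time; "qpos": joint angles; "joint_vel": joint speeds; "joint_torque": joint torques, N m; "tool_pos": TCP position; "eef_rot": TCP orientation; "ft_force": force on the tool from outside, world axes, zero at the start; "ft_torque": the same for the moment, N m; "opening": finger opening in mm.
Only numpy, scipy, OpenCV 4.12 (cv2) and the standard library are available. Lean on these libraries where they do the work, as an engineer would, in place of code of your own. Each camera call takes 0.05 s, during which the arm holds its last target.

## Working session

There is one attempt and no reset: what is moved stays moved. The work goes in short steps, each a Python script; the robot and the scene stay as the last script left them, time stands still between calls to the robot, and variables do not carry over. Pictures are saved under pics/ and viewed, and the job is handed in when it is done.

```bash
ls -la; mkdir -p pics; cat > h.py <<'E'
from station import env, eyes
import numpy as np, cv2
def snap(cam,fn=None):
    c=eyes.capture(cam)
    if fn: cv2.imwrite('pics/'+fn,cv2.cvtColor(c['frame'],cv2.COLOR_RGB2BGR))
    return c
def ray(c,u,v):
    K=c['mtx'];T=c['world_from_camera']
    d=np.array([(u-K[0,2])/K[0,0],-(v-K[1,2])/K[1,1],-1.0])
    return T[:3,3],T[:3,:3]@d
def onz(c,u,v,z):
    o,d=ray(c,u,v); return o+d*(z-o[2])/d[2]
def proj(c,p):
    T=c['world_from_camera'];K=c['mtx']
    q=T[:3,:3].T@(np.array(p)-T[:3,3]); x,y,z=q[0],-q[1],-q[2]
    return np.array([K[0,0]*x/z+K[0,2],K[1,1]*y/z+K[1,2]])
E
python3 - <<'E'
from h import *
for n in ['scene','top','wrist']:
    c=snap(n,n+'0.png'); print(n,{k:(v if k!='frame' else v.shape) for k,v in c.items()})
print(env.read_state())
E
```

```text
total 12
drwxr-xr-x  3 agent agent 4096 Dec  7 03:29 .
drwxr-xr-x 23 root  root  4096 Dec  7 03:29 ..
drwxr-xr-x  2 agent agent 4096 Dec  7 03:29 pics
scene {'frame': (384, 512, 3), 'mtx': array([[393.64574427,   0.        , 255.92989796],
       [  0.        , 393.64574427, 195.37171148],
       [  0.        ,   0.        ,   1.        ]]), 'world_from_camera': array([[ 9.91914318e-01, -8.99822225e-02,  8.94940540e-02,
         6.09519471e+02],
       [ 1.26904390e-01,  7.09509012e-01, -6.93175474e-01,
        -8.93396994e+02],
       [-1.12336817e-03,  6.98927865e-01,  7.15191287e-01,
         9.38237663e+02],
       [ 0.00000000e+00,  0.00000000e+00,  0.00000000e+00,
         1.00000000e+00]])}
top {'frame': (384, 512, 3), 'mtx': array([[363.77556657,   0.        , 256.92162405],
       [  0.        , 363.77556657, 188.61945144],
       [  0.        ,   0.        ,   1.        ]]), 'world_from_camera': array([[-4.39981744e-03,  9.85638105e-01, -1.68814004e-01,
         3.71877551e+02],
       [-9.99988196e-01, -4.68463848e-03, -1.28894927e-03,
        -1.05993392e+02],
       [-2.
[... 699 characters left out ...]
.00000000e+00]])}
{'t': 0.15, 'qpos': array([ 1.08947599,  0.61574144, -0.01260637,  1.42456871,  0.00810556,
        1.10339889, -0.04039113]), 'joint_vel': array([-0.00028196, -0.00128564,  0.00088841, -0.0044365 , -0.00122918,
       -0.00021586, -0.00021987]), 'joint_torque': array([ 5.72276294e-04, -4.69658804e+01,  2.59441109e-01, -1.71252197e+01,
        9.98573931e-03,  7.07298779e-03, -1.48546570e-05]), 'tool_pos': array([ 285.31076864, -583.42227535,  255.3628748 ]), 'eef_rot': array([-3.13952675e+00,  3.12066349e-05,  4.54887711e-01]), 'ft_force': array([-0.16933749,  0.28060525, -0.48180717]), 'ft_torque': array([0.01403848, 0.02235368, 0.02518064]), 'opening': 85.44695319421062}
```

View pics/scene0.png

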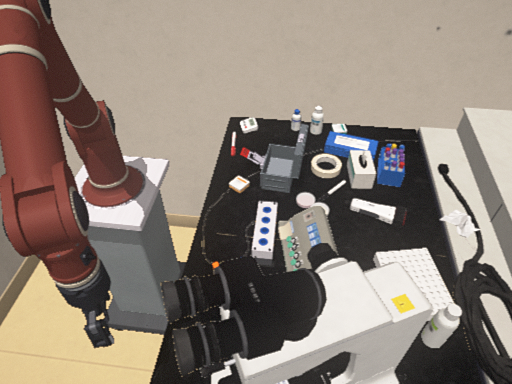

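View pics/top0.png

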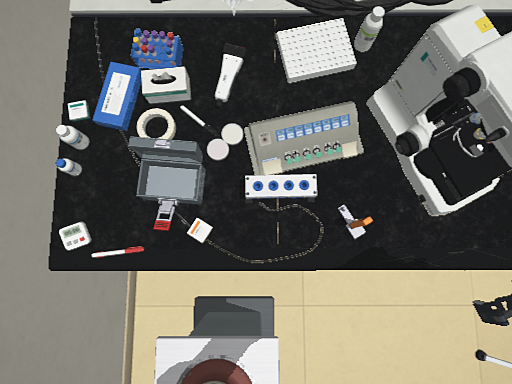

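View pics/wrist0.png

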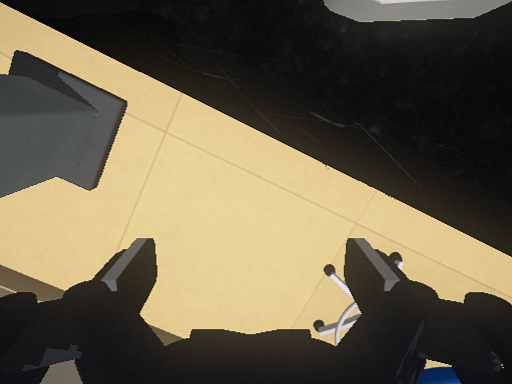

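```bash
python3 - <<'E'
import cv2
t=cv2.imread('pics/top0.png')
cv2.imwrite('pics/t0a.png',cv2.resize(t[125:255,120:250],None,fx=4.5,fy=4.5,interpolation=cv2.INTER_CUBIC))
cv2.imwrite('pics/t0b.png',cv2.resize(t[160:250,235:385],None,fx=5,fy=5,interpolation=cv2.INTER_CUBIC))
from h import *
c=eyes.capture('top')
hsv=cv2.cvtColor(c['frame'],cv2.COLOR_RGB2HSV)
m=cv2.inRange(hsv,(105,120,60),(125,255,255))
n,l,s,ce=cv2.connectedComponentsWithStats(m)
for i in range(1,n):
    if s[i,4]>15: print('blue',s[i],ce[i],onz(c,*ce[i],70))
m=cv2.inRange(hsv,(3,150,120),(20,255,255))
n,l,s,ce=cv2.connectedComponentsWithStats(m)
for i in range(1,n):
    if s[i,4]>8: print('or',s[i],ce[i],onz(c,*ce[i],0))
# white carrier contour
v=cv2.inRange(hsv,(0,0,190),(180,60,255)); 
n,l,s,ce=cv2.connectedComponentsWithStats(v)
for i in range(1,n):
    if s[i,4]>300 and 240<ce[i][0]<320:
        r=cv2.minAreaRect(np.argwhere(l==i)[:,::-1].astype(np.float32)); print(r,s[i]); b=cv2.boxPoints(r); print([onz(c,*p,70).round() for p in b])
E
```

```text
blue [134  29   9   8  50] [137.4   32.74] [974.32576411 227.2855999   70.        ]
blue [  92   35   92   96 2496] [134.40785256  80.69190705] [831.09353588 228.13468041  70.        ]
blue [338 117   4  10  18] [339.61111111 120.83333333] [ 713.46173158 -326.49688172   70.        ]
blue [329 118   4  11  19] [330.63157895 122.57894737] [ 708.70288881 -302.32977947   70.        ]
blue [320 121   4  10  17] [321.47058824 125.11764706] [ 701.74209067 -277.64125809   70.        ]
blue [311 123   4  10  16] [312.4375 127.375 ] [ 695.57856045 -253.37491226   70.        ]
blue [302 125   4  10  20] [303.3 129.6] [ 689.51908357 -228.88360473   70.        ]
blue [292 127   5  10  22] [294.13636364 131.27272727] [ 685.00288375 -204.4060683    70.        ]
blue [283 129   5  10  23] [285.04347826 133.56521739] [ 678.77767129 -180.12348296   70.        ]
blue [ 56 159  10   9  65] [ 60.53846154 162.73846154] [602.08970134 409.9254277   70.        ]
blue [253 181  10  10  69] [257.56521739 185.63768116] [ 538.61256325 -106.48226412   70.        ]
blue [269 181   9  10  70] [272.88571429 185.3714
[... 406 characters left out ...]
949  65.6039892    0.        ]
((316.2588195800781, 47.164695739746094), (47.94162368774414, 70.50239562988281), 77.47119140625) [ 277   18   79   60 3076]
[array([ 976., -162.,   70.]), array([1022., -356.,   70.]), array([ 880., -378.,   70.]), array([ 836., -188.,   70.])]
((280.44598388671875, 176.33885192871094), (38.937828063964844, 70.90284729003906), 88.56790161132812) [ 245  157   72   40 1415]
[array([613., -73.,  70.]), array([ 617., -259.,   70.]), array([ 514., -258.,   70.]), array([510., -75.,  70.])]
((257.5, 360.5), (45.0, 43.0), 90.0) [ 236  338   44   46 1496]
[array([165., -53.,  70.]), array([ 164., -157.,   70.]), array([  63., -155.,   70.]), array([ 63., -53.,  70.])]
```

View pics/t0a.png

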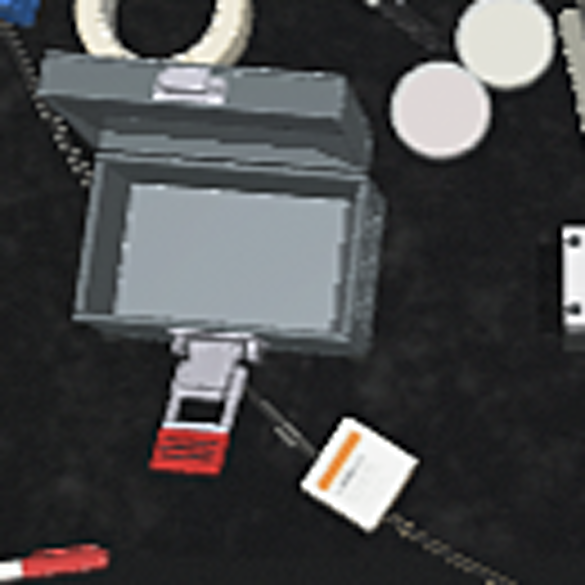

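View pics/t0b.png

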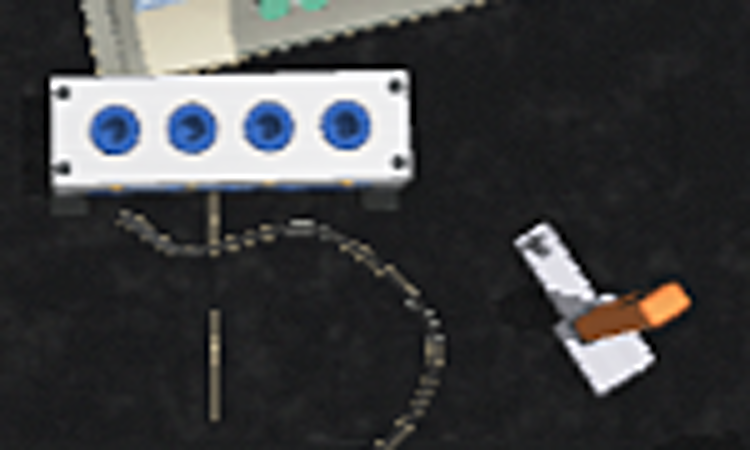

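```bash
python3 - <<'E'
from h import *
c=eyes.capture('top')
print('pin',onz(c,343,209,29),'handletop',onz(c,368,220.6,140))
def z(u,v,h,sx=4.5,ox=120,oy=125): return onz(c,ox+u/sx,oy+v/sx,h).round(1)
for n,u,v,h in [('FL',78,320,70),('FR',358,340,70),('BL',100,160,70),('BR',370,180,70),('tabL',155,468,75),('tabR',222,472,75),('keeper',187,85,165),('box',360,473,20)]: print(n,z(u,v,h))
for p,r in [([440,-330,300],[np.pi,0,-1.16]),([440,-330,300],[np.pi,0,1.98]),([489,-166,150],[np.pi,0,np.pi/2]),([489,-166,150],[np.pi,0,-np.pi/2]),([480,120,40],[np.pi,-0.75,0]),([480,120,40],[np.pi,0.75,0]),([580,120,40],[np.pi,0,0])]:
    q=env.solve_ik(p,r); print(p,r,None if q is None else q.round(2))
E
```

```text
pin [ 481.39964043 -334.73507841   29.        ] handletop [ 441.12677568 -366.16487974  140.        ]
FL [512.6 203.9  70. ]
FR [500.3  43.   70. ]
BL [606.9 195.9  70. ]
BR [594.2  38.1  70. ]
tabL [427.6 154.6  75. ]
tabR [425.2 116.9  75. ]
keeper [623.3 121.  165. ]
box [427.4  48.1  20. ]
[440, -330, 300] [3.141592653589793, 0, -1.16] [ 0.34  0.44  0.39  1.66 -0.18  1.08 -1.94]
[440, -330, 300] [3.141592653589793, 0, 1.98] [ 0.89  0.45 -0.44  1.64  0.21  1.1   0.81]
[489, -166, 150] [3.141592653589793, 0, 1.5707963267948966] [ 0.49  0.57 -0.31  1.92  0.26  0.69  0.03]
[489, -166, 150] [3.141592653589793, 0, -1.5707963267948966] [-0.02  0.59  0.47  1.94 -0.4   0.7  -2.46]
[480, 120, 40] [3.141592653589793, -0.75, 0] None
[480, 120, 40] [3.141592653589793, 0.75, 0] [-0.23  1.01  0.04  1.51 -0.17  1.36 -1.67]
[580, 120, 40] [3.141592653589793, 0, 0] [-0.3   0.81  0.1   1.79 -0.14  0.56 -1.69]
```

```bash
python3 - <<'E'
from h import *
from scipy.spatial.transform import Rotation as Ro
tip=np.array([482,125,18.])
for name,ax in [('fwd',[1,0]),('fwdL',[.7,.7]),('fwdR',[.7,-.7]),('left',[0,1]),('right',[0,-1])]:
  for t in [0.3,0.5,0.7,0.9,1.2]:
    tz=np.array([ax[0]*np.sin(t),ax[1]*np.sin(t),-np.cos(t)]);tz/=np.linalg.norm(tz)
    ok=[]
    for k in range(12):
      a=k*np.pi/6
      x=np.cross(tz,[0,0,1.]);x/=np.linalg.norm(x);y=np.cross(tz,x)
      X=np.cos(a)*x+np.sin(a)*y;Y=np.cross(tz,X)
      e=Ro.from_matrix(np.c_[X,Y,tz]).as_euler('xyz')
      if env.solve_ik(list(tip-25*tz),list(e)) is not None: ok.append(k)
    print(name,t,ok)
E
```

```text
fwd 0.3 [0, 1, 2, 3, 4, 5, 6, 7, 8, 9, 10, 11]
fwd 0.5 []
fwd 0.7 []
fwd 0.9 []
fwd 1.2 []
fwdL 0.3 [0, 1, 2, 3, 4, 5, 6, 7, 8, 9, 10, 11]
fwdL 0.5 [0, 1, 2, 3, 4, 5, 6, 7, 8, 9, 10, 11]
fwdL 0.7 []
fwdL 0.9 []
fwdL 1.2 []
fwdR 0.3 [0, 1, 2, 3, 4, 5, 6, 7, 8, 9, 10, 11]
fwdR 0.5 [0, 1, 2, 3, 4, 5, 6, 7, 8, 9, 10, 11]
fwdR 0.7 [0, 1, 2, 3, 4, 5, 7, 8, 9, 10, 11]
fwdR 0.9 [0, 1, 2, 3, 4, 5, 7, 8, 9, 10, 11]
fwdR 1.2 [0, 1, 2, 3, 4, 5, 6, 7, 8, 9, 10, 11]
left 0.3 [0, 1, 2, 3, 4, 5, 6, 7, 8, 9, 10, 11]
left 0.5 [0, 1, 2, 3, 4, 5, 6, 7, 8, 9, 10, 11]
left 0.7 [0, 1, 2, 3, 4, 5, 6, 7, 8, 9, 10, 11]
left 0.9 [0, 1, 2, 3, 4, 5, 6, 7, 8, 9, 10, 11]
left 1.2 [0, 1, 2, 3, 4, 5, 6, 7, 8, 9, 10, 11]
right 0.3 [0, 1, 2, 3, 4, 5, 6, 7, 8, 9, 10, 11]
right 0.5 [0, 1, 2, 3, 4, 5, 6, 7, 8, 9, 10, 11]
right 0.7 [0, 1, 2, 3, 4, 5, 6, 7, 8, 9, 10, 11]
right 0.9 [0, 1, 2, 3, 4, 5, 6, 7, 8, 9, 10, 11]
right 1.2 [0, 1, 2, 3, 4, 5, 6, 7, 8, 9, 10, 11]
```

```bash
python3 - <<'E'
from h import *
p=[441,-366,300]
t0=env.read_state()['t']
env.move_to(p,[np.pi,0,1.98]); s=env.read_state(); print(s['t'],s['tool_pos'],s['eef_rot'])
c=snap('wrist','w1.png'); t=snap('top','t1.png')
print(proj(c,[441,-366,140]),proj(c,[481,-335,29]))
E
```

```text
1.3 [ 439.90764613 -367.64623426  299.6477911 ] [-3.14001098e+00  4.33113512e-04  1.97614782e+00]
[251.92908238 176.9785408 ] [291.36949582 146.52671743]
```

View pics/w1.png

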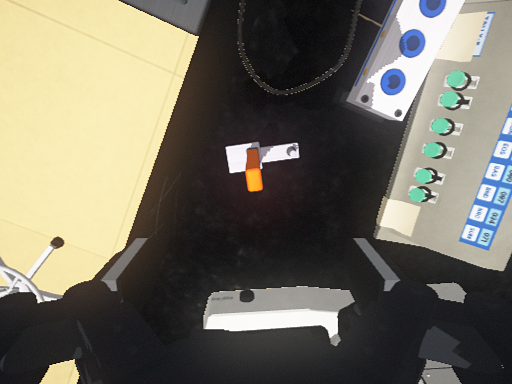

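```bash
cat >> h.py <<'E'
def orange_top(c):
    hsv=cv2.cvtColor(c['frame'],cv2.COLOR_RGB2HSV)
    m=cv2.inRange(hsv,(3,150,200),(22,255,255))
    n,l,s,ce=cv2.connectedComponentsWithStats(m)
    i=1+np.argmax(s[1:,4]); r=cv2.minAreaRect(np.argwhere(l==i)[:,::-1].astype(np.float32))
    return ce[i],s[i],r
def blues(c,amin=100):
    hsv=cv2.cvtColor(c['frame'],cv2.COLOR_RGB2HSV)
    m=cv2.inRange(hsv,(105,120,50),(125,255,255))
    cs,_=cv2.findContours(m,cv2.RETR_EXTERNAL,cv2.CHAIN_APPROX_NONE)
    out=[]
    for k in cs:
        if cv2.contourArea(k)>amin:
            (x,y),(a,b),_=cv2.fitEllipse(k)
            if max(a,b)/min(a,b)<1.35: out.append((x,y,a,b))
    return out
E
python3 - <<'E'
from h import *
def rep(c,nm):
    o=orange_top(c); print(nm,o[0],o[1],onz(c,*o[0],140)); 
    w=c['frame']; cv2.imwrite('pics/'+nm+'z.png',cv2.resize(cv2.cvtColor(w,cv2.COLOR_RGB2BGR)[110:220,200:330],None,fx=5,fy=5,interpolation=cv2.INTER_CUBIC))
rep(snap('wrist'),'w1a')
env.move_to([441,-366,300],[np.pi,0,1.98-np.pi]); env.hold(.3)
rep(snap('wrist','w1b.png'),'w1b')
for k,yaw in enumerate([-np.pi/2,np.pi/2]):
    env.move_to([535,-166,330],[np.pi,0,yaw]); env.hold(.3)
    c=snap('wrist','w2%d.png'%k); print(env.read_state()['tool_pos'])
    for b in blues(c): print(np.round(b,1),onz(c,b[0],b[1],70).round(1))
print(env.read_state()['t'])
E
```

```text
w1a [254.13677812 179.10334347] [246 168  17  23 329] [ 443.3172981  -367.24780375  140.        ]
w1b [251.69578313 180.30120482] [243 169  18  24 332] [ 443.40232371 -367.13981783  140.        ]
[ 534.95674139 -166.13952408  329.96962446]
[246.3 206.2  18.1  19.2] [ 540.5 -109.1   70. ]
[245.5 175.4  19.3  19.4] [ 541.3 -148.9   70. ]
[244.8 142.9  19.8  20.5] [ 542.  -188.7   70. ]
[244.  108.5  20.4  21.4] [ 542.7 -228.6   70. ]
[ 535.00762739 -165.98691792  329.99369672]
[246.3 206.1  18.3  19.2] [ 540.6 -109.    70. ]
[245.6 175.3  19.3  19.4] [ 541.4 -148.8   70. ]
[244.8 142.8  20.1  20.4] [ 542.1 -188.7   70. ]
[244.  108.4  20.5  21.5] [ 542.8 -228.5   70. ]
4.7333
```

View pics/w1az.png

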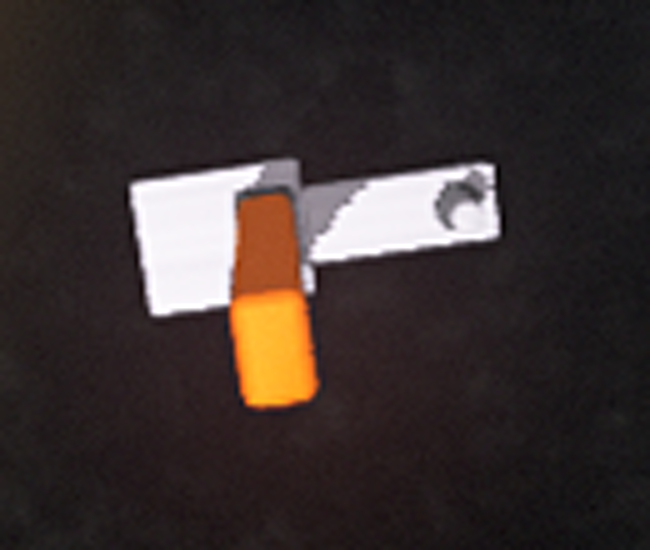

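View pics/w1b.png

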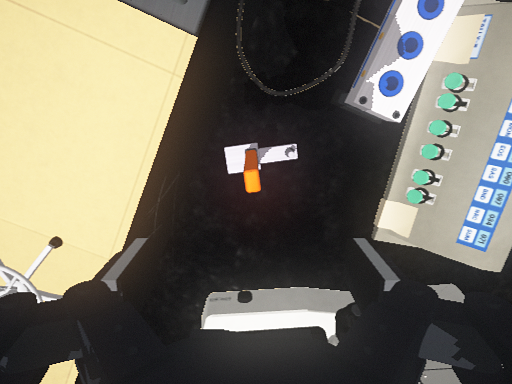

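View pics/w21.png

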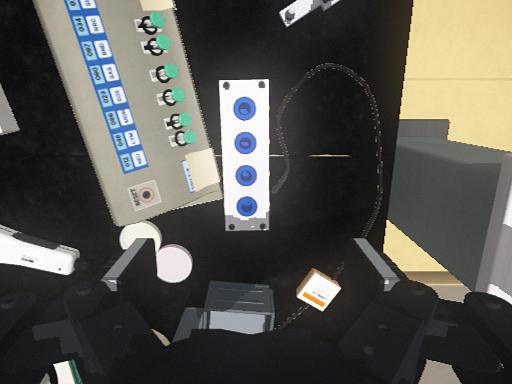

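```bash
python3 - <<'E'
from h import *
s=env.read_state(); print(s['eef_rot'],s['qpos'].round(2), s['tool_pos'])
for y in (1.57,-1.57): print(env.solve_ik([535,-166,330],[np.pi,0,y]))
c=eyes.capture('wrist'); print(c['world_from_camera'])
E
```

```text
[ 3.14157963e+00 -1.77320769e-05 -1.57075986e+00] [ 0.92  0.63 -1.15  1.55  0.59  1.34  2.84] [ 535.00762739 -165.98691792  329.99369672]
[-0.30536226  0.54283197  0.94356082  1.59229186 -0.45747879  1.24347327
  0.71910946]
[ 0.91841747  0.63087027 -1.15467119  1.55488979  0.58689934  1.34328523
  2.84185969]
[[-9.99999675e-01 -5.92500954e-04  5.45930446e-04  5.36040945e+02]
 [ 4.26840577e-04 -9.64323493e-01 -2.64726308e-01 -2.34237605e+02]
 [ 6.83304144e-04 -2.64725989e-01  9.64323433e-01  4.47515912e+02]
 [ 0.00000000e+00  0.00000000e+00  0.00000000e+00  1.00000000e+00]]
```

```bash
cat >> h.py <<'E'
def go(p,r):
    q=env.solve_ik(list(p),list(r))
    if q is None: raise RuntimeError('ik')
    env.set_joints(list(q)); return q
E
python3 - <<'E'
from h import *
go([535,-166,330],[np.pi,0,np.pi/2]); env.hold(.3)
s=env.read_state(); print(s['eef_rot'],s['tool_pos'],s['t'])
c=snap('wrist','w23.png')
for b in blues(c): print(np.round(b,1),onz(c,b[0],b[1],70).round(1))
go([441,-366,300],[np.pi,0,1.98]); env.hold(.3)
s=env.read_state(); print(s['eef_rot'],s['tool_pos'],s['t'],s['qpos'].round(2))
c=snap('wrist','w24.png'); o=orange_top(c); print(o[0],onz(c,*o[0],140))
cv2.imwrite('pics/w24z.png',cv2.resize(cv2.cvtColor(c['frame'],cv2.COLOR_RGB2BGR)[110:220,200:330],None,fx=5,fy=5,interpolation=cv2.INTER_CUBIC))
E
```

```text
[-3.14156316e+00 -4.85721928e-05 -1.57079422e+00] [ 534.99735542 -166.02049366  330.02551321] 5.3333
[246.3 206.1  18.3  19.2] [ 540.5 -109.    70. ]
[245.6 175.3  19.3  19.4] [ 541.4 -148.8   70. ]
[244.8 142.7  20.1  20.5] [ 542.  -188.7   70. ]
[244.  108.4  20.4  21.6] [ 542.8 -228.5   70. ]
[ 3.14153390e+00 -1.43822386e-04  1.98059212e+00] [ 441.15695801 -365.80300528  299.96328538] 7.4083 [ 0.93  0.48 -0.43  1.58  0.22  1.13  0.86]
[251.3897281  180.51963746] [ 443.35467604 -367.20676156  140.        ]
```

View pics/w24z.png

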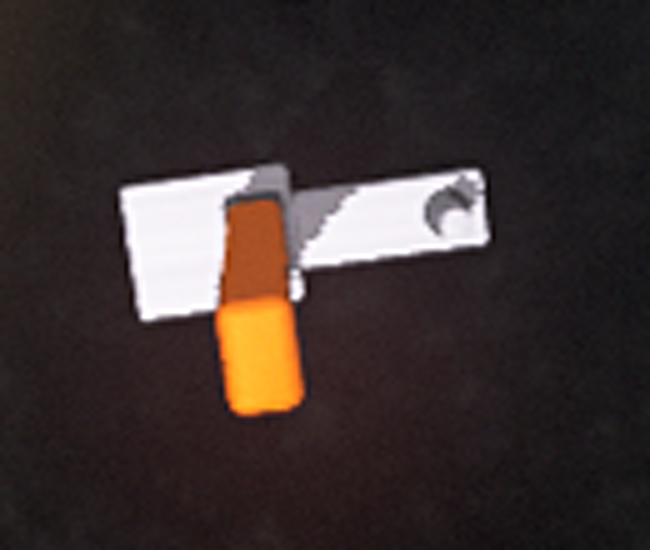

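```bash
python3 - <<'E'
from h import *
def flip():
    q=env.read_state()['qpos'].copy(); q[6]+= -np.pi if q[6]>0 else np.pi; env.set_joints(list(q)); env.hold(.3)
flip()
s=env.read_state(); print(s['eef_rot'],s['tool_pos'],s['t'])
c=snap('wrist','w25.png'); o=orange_top(c); print(o[0],onz(c,*o[0],140))
flip()
go([535,-166,330],[np.pi,0,-np.pi/2]); 
s=env.read_state(); print(s['qpos'].round(2))
flip()
s=env.read_state(); print(s['eef_rot'],s['tool_pos'],s['t'])
c=snap('wrist','w26.png')
for b in blues(c): print(np.round(b,1),onz(c,b[0],b[1],70).round(1))
E
```

```text
[-3.14155476e+00  1.61259392e-04 -1.16123052e+00] [ 441.08181494 -365.86289035  299.9329523 ] 10.4083
[248.60649087 170.86206897] [ 446.44918595 -374.18078788  140.        ]
[-0.38  0.62  1.14  1.59 -0.58  1.3  -2.3 ]
[-3.14127014e+00 -2.08792473e-04  1.57039892e+00] [ 534.81698363 -166.23589403  329.82667064] 19.025
[255.7 207.8  18.1  19.1] [ 542.6 -228.1   70. ]
[255.4 177.   18.7  19.7] [ 542.1 -188.1   70. ]
[254.8 144.5  20.   20.4] [ 541.2 -148.2   70. ]
[254.2 110.1  20.6  21.8] [ 540.4 -108.2   70. ]
```

View pics/w25.png

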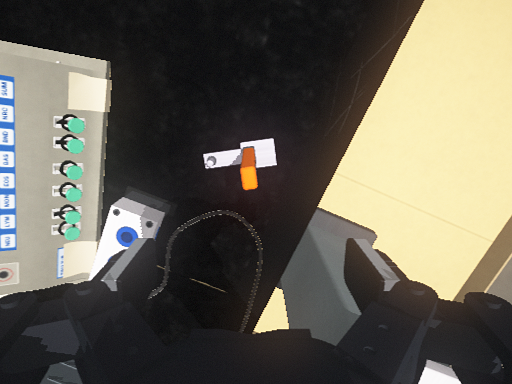

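View pics/w26.png

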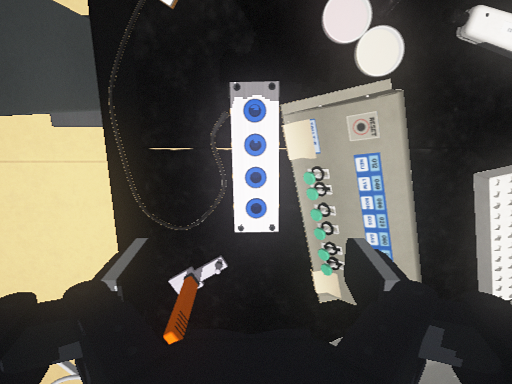

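```bash
python3 - <<'E'
from h import *
import pickle
# reuse pose of w24: camera pose recompute not stored -> derive from current? use stored relation
c=eyes.capture('wrist'); s=env.read_state()
from scipy.spatial.transform import Rotation as Ro
Tt=np.eye(4);Tt[:3,:3]=Ro.from_euler('xyz',s['eef_rot']).as_matrix();Tt[:3,3]=s['tool_pos']
X=np.linalg.inv(Tt)@c['world_from_camera']; np.save('X.npy',X); print(X.round(3))
T2=np.eye(4);T2[:3,:3]=Ro.from_euler('xyz',[3.14153390e+00,-1.43822386e-04,1.98059212e+00]).as_matrix();T2[:3,3]=[441.15695801,-365.80300528,299.96328538]
c['world_from_camera']=T2@X
g=lambda u,v,z: onz(c,200+u/5,110+v/5,z)
o=orange_top(dict(frame=cv2.cvtColor(cv2.imread('pics/w24.png'),cv2.COLOR_BGR2RGB)))[0]
h=onz(c,*o,140); print('handle',h)
pt=g(462,220,29); print('tip',pt, np.linalg.norm((pt-h)[:2]), np.arctan2(*(pt-h)[1::-1]))
for a,b in [((310,268),(485,243)),((355,188),(478,168)),((120,187),(285,165)),((120,187),(142,320)),((480,170),(488,240))]:
    d=g(*b,8)-g(*a,8); print(np.arctan2(d[1],d[0]),np.linalg.norm(d))
E
```

```text
[[-0.00000e+00  9.64000e-01  2.65000e-01  6.57710e+01]
 [ 1.00000e+00  0.00000e+00  1.00000e-03  1.04600e+00]
 [ 1.00000e-03  2.65000e-01 -9.64000e-01 -1.17514e+02]
 [ 0.00000e+00  0.00000e+00  0.00000e+00  1.00000e+00]]
handle [ 443.80828829 -366.77820604  140.        ]
tip [ 488.16431954 -340.11036383   29.        ] 51.75549552007759 0.5413178827954739
0.5535317759979164 46.40735265966836
0.571140344363134 32.24839541630534
0.5416178995463051 43.3069137233504
-1.0189824969637955 35.79326346889096
-1.009366905678377 18.553259958271283
```

```bash
python3 - <<'E'
from h import *
env.set_joints([0.93,0.48,-0.43,1.58,0.22,1.13,0.86])
go([443.5,-367,220],[np.pi,0,0.553+np.pi/2])
env.hold(.2)
s=env.read_state(); print(s['eef_rot'],s['tool_pos'],s['t'],s['qpos'].round(2))
c=snap('wrist','w3.png'); o=orange_top(c); print(o[0],onz(c,*o[0],140))
E
```

```text
[3.14000224 0.00436024 2.12354261] [ 444.94859432 -367.43951118  222.30316868] 21.15 [ 0.93  0.57 -0.44  1.68  0.29  0.95  0.94]
[247.70599251 203.86142322] [ 443.61461106 -367.90964281  140.        ]
```

View pics/w3.png

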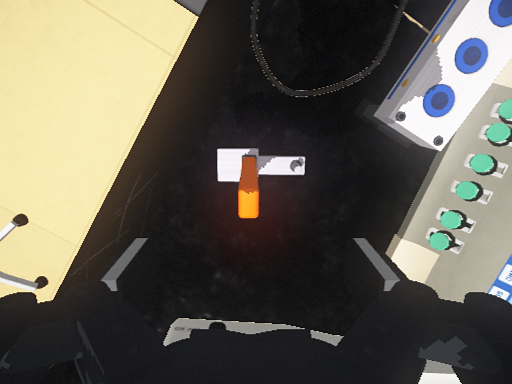

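```bash
python3 - <<'E'
from h import *
env.move_l([443.6,-367.4,124],rot=[np.pi,0,0.553+np.pi/2],max_speed=100); env.hold(.2)
print(env.read_state()['tool_pos'],env.read_state()['ft_force'])
env.move_gripper(0); s=env.read_state(); print(s['opening'],s['ft_force'],s['tool_pos'])
f0=s['ft_force']
env.move_l([443.6,-367.4,129]); env.hold(.2)
s=env.read_state(); print(s['opening'],s['ft_force'],s['tool_pos'],s['t'])
c=snap('wrist','w4.png'); snap('scene','s4.png')
E
```

```text
[ 443.88835339 -367.60478984  124.6310993 ] [-0.79251557 -0.28425366 -0.44879814]
13.481038093800139 [ 0.10479602 -1.32440103 -0.16350047] [ 443.68830599 -367.58063213  124.09624132]
13.574724601432425 [ 0.27089702  0.41114679 -2.705304  ] [ 443.35143349 -367.26721431  128.73481275] 23.6083
```

View pics/w4.png

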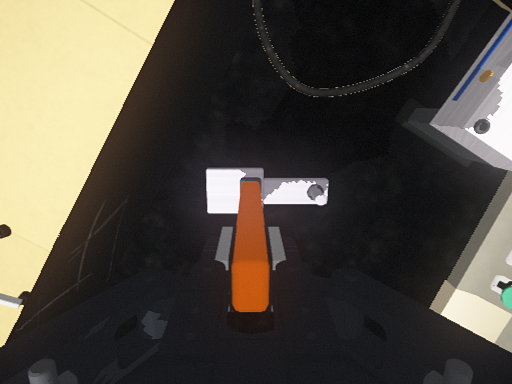

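```bash
cat >> h.py <<'E'
from scipy.spatial.transform import Rotation as Ro
X=np.load('X.npy')
def toolT(s):
    T=np.eye(4);T[:3,:3]=Ro.from_euler('xyz',s['eef_rot']).as_matrix();T[:3,3]=s['tool_pos'];return T
E
python3 - <<'E'
from h import *
c=eyes.capture('wrist'); s=env.read_state(); T=toolT(s)
for p in [(0,50,95),(0,60,116),(0,7,-16)]:
    print(p,proj(c,(T@np.r_[p,1])[:3]))
im=cv2.cvtColor(c['frame'],cv2.COLOR_RGB2BGR)
cv2.imwrite('pics/w4z.png',cv2.resize(im[150:330,190:350],None,fx=4.5,fy=4.5,interpolation=cv2.INTER_CUBIC)[:600])
E
```

```text
(0, 50, 95) [320.83952932 199.31826472]
(0, 60, 116) [327.92826198 191.29174274]
(0, 7, -16) [268.90180327 288.61942815]
```

View pics/w4z.png

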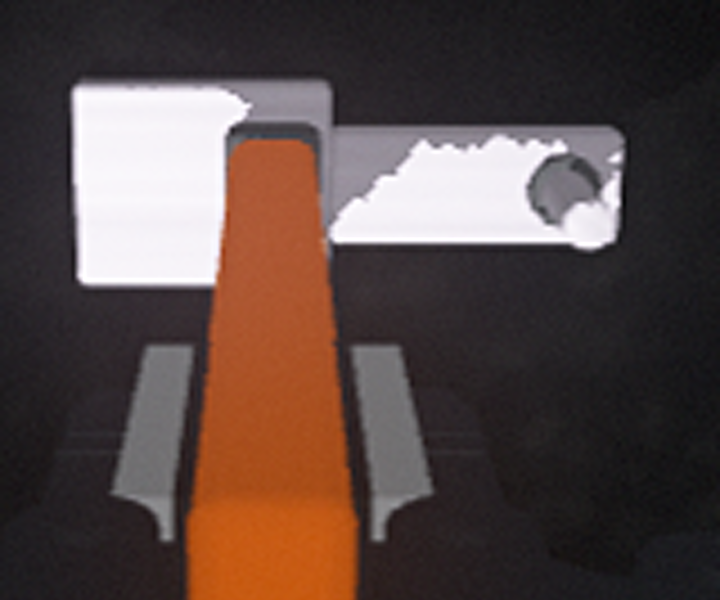

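```bash
cat >> h.py <<'E'
PSI=np.pi/2+0.0186
REC=[(542.7,-228.3),(542.0,-188.4),(541.2,-148.5),(540.5,-108.6)]
Z0=124.1
def fz(): return env.read_state()['ft_force']
E
cat > eject.py <<'E'
from h import *
def eject(i,dx=0,dy=0):
    rx,ry=REC[i]; x=rx-50+dx; y=ry-0.93+0.6+dy
    env.move_l([x,y,Z0+3.6],max_speed=100); env.hold(.25)
    f0=fz(); print('base',f0.round(1),env.read_state()['tool_pos'].round(1))
    for l in (6,8,10):
        env.move_l([x,y,Z0+l],max_speed=60); env.hold(.1); f=fz()-f0
        print(l,f.round(1))
        if abs(f[2])>6 or np.hypot(f[0],f[1])>6: print('CONTACT'); return False
    for l in (18,24,26.5,27.3,28):
        env.move_l([x,y,Z0+l],max_speed=40); env.hold(.1); f=fz()-f0
        print(l,f.round(1),env.read_state()['tool_pos'].round(1))
        if f[2]<-16: print('stop'); break
    return True
E
python3 - <<'E'
from eject import *
env.move_l([440,-300,Z0+5],rot=[np.pi,0,PSI],max_speed=120)
env.move_l([440,REC[0][1],Z0+3.6],max_speed=120); env.hold(.2)
s=env.read_state();print(s['t'],s['tool_pos'],s['eef_rot'],s['opening'])
snap('wrist','w5.png'); snap('scene','s5.png')
E
```

```text
25.4167 [ 439.87991482 -229.42463127  127.65979354] [3.14148930e+00 6.07487481e-04 1.58749007e+00] 13.396545849016494
```

View pics/w5.png

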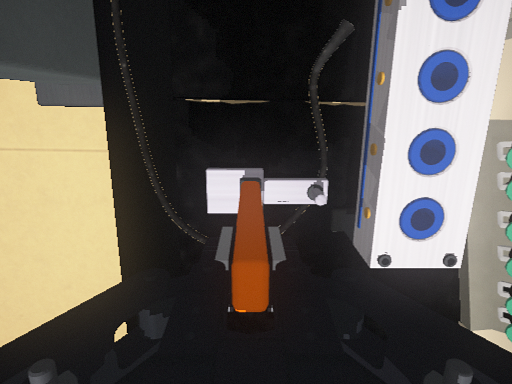

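View pics/s5.png

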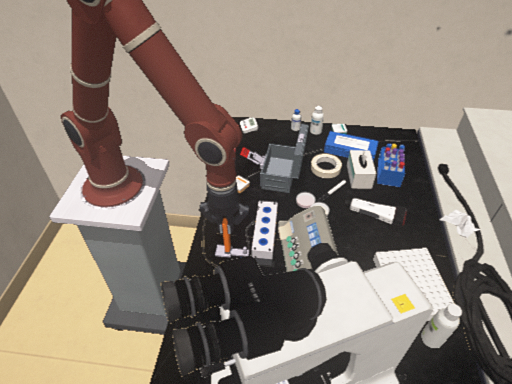

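```bash
python3 - <<'E'
from eject import *
print(eject(0)); s=env.read_state(); print(s['t'],s['opening']); snap('wrist','w6.png')
E
```

```text
base [-0.1  0.2 -1.8] [ 492.1 -228.8  127.7]
6 [ 0.4 -0.6 -0.2]
8 [ 0.6 -0.1 -0.4]
10 [-0.   0.2 -0.7]
18 [ 0.3 -0.6 -1.7] [ 492.9 -228.8  142.4]
24 [-0.2 -0.4 -1. ] [ 492.9 -228.7  148.3]
26.5 [ 0.6  0.8 -0.9] [ 492.8 -228.7  150.7]
27.3 [-0.3 -1.5 -1.3] [ 492.7 -228.6  151.4]
28 [ 0.1 -0.1 -3.4] [ 492.4 -228.6  151.8]
True
29.3917 13.354715866950794
```

View pics/w6.png

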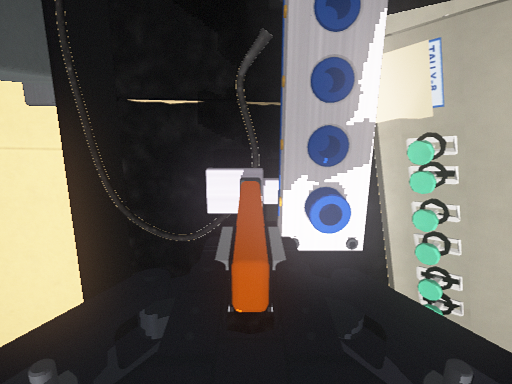

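```bash
python3 - <<'E'
from eject import *
for i in (1,2,3):
    s=env.read_state(); p=s['tool_pos']
    rx,ry=REC[i-1]; env.move_l([rx-50,ry-.33,Z0+3.6],max_speed=80); env.hold(.2)
    s=env.read_state(); print(i,s['t'],s['opening'],s['tool_pos'].round(1))
    c=snap('wrist'); X_=None
    if not eject(i): break
snap('wrist','w7.png')
E
```

```text
1 30.1 13.805889277245283 [ 493.1 -228.8  128.2]
base [-0.1  0.4 -3.3] [ 491.9 -189.6  127.7]
6 [-0.4 -0.2  1.2]
8 [ 0.3 -0.3  1.1]
10 [1.  0.1 0.9]
18 [-1.  -0.4  0.4] [ 492.1 -188.8  142.4]
24 [ 0.9 -0.6  0.2] [ 492.1 -188.8  148.3]
26.5 [ 1.1 -0.6  0.9] [ 492.1 -188.7  150.7]
27.3 [-0.  -0.2  1. ] [ 492.  -188.7  151.4]
28 [-0.9 -0.8 -0.7] [ 491.8 -188.7  152. ]
2 34.5583 13.218542982792956 [ 492.4 -188.8  128.2]
base [ 0.2 -1.  -2.7] [ 491.1 -149.7  127.7]
6 [-0.2  1.   0.6]
8 [-1.4  0.9 -0.4]
10 [0.2 0.6 0.7]
18 [0.5 0.9 0.3] [ 491.4 -148.9  142.4]
24 [-0.6  0.7  0.6] [ 491.3 -148.9  148.3]
26.5 [ 0.2  1.9 -0.5] [ 491.3 -148.8  150.7]
27.3 [-0.   1.   1.4] [ 491.2 -148.8  151.4]
28 [-0.3  1.1 -0.4] [ 491.1 -148.8  152. ]
3 39.0167 13.24315697189666 [ 491.6 -148.9  128.2]
base [ 0.1 -0.6 -2.3] [ 490.4 -109.8  127.7]
6 [ 0.3  0.8 -0.1]
8 [0.1 1.3 0.3]
10 [-0.6 -0.2 -0.9]
18 [-0.5  1.1  0.5] [ 490.7 -109.   142.4]
24 [-0.7  0.8 -0.6] [ 490.6 -109.   148.3]
26.5 [-0.1  0.3  0.4] [ 490.6 -108.9  150.7]
27.3 [0.6 1.  0.2] [ 490.5 -108.9  151.4]
28 [ 0.1 -0.2 -2.2] [ 490.3 -108.9  151.9]
```

View pics/w7.png

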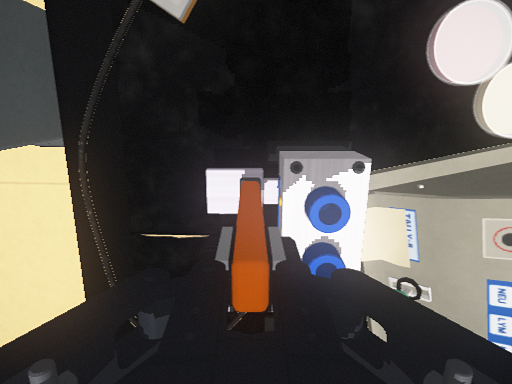

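```bash
python3 - <<'E'
from h import *
env.move_l([490.5,-109,Z0+3.6],max_speed=80); env.hold(.2)
env.move_l([435,-109.5,Z0+4],max_speed=120)
env.move_l([440,-345,Z0+4],max_speed=180); env.hold(.3)
for z in (1.5,0.5,-.2):
    env.move_l([440,-345,Z0+z],max_speed=20); env.hold(.15); f=fz(); print(z,f.round(1),env.read_state()['tool_pos'].round(2))
    if f[2]>0.5: break
env.move_gripper(45)
env.move_l([440,-345,230],max_speed=150); env.hold(.2)
print(env.read_state()['t'])
snap('wrist','w8.png'); snap('top','t8.png')
E
```

```text
1.5 [-1.1 -0.3 -3.5] [ 439.99 -345.05  125.58]
0.5 [-0.   0.3 -1.8] [ 440.01 -345.02  124.62]
-0.2 [ 0.8  0.1 -0.8] [ 440.19 -345.17  124.1 ]
48.5917
```

View pics/w8.png

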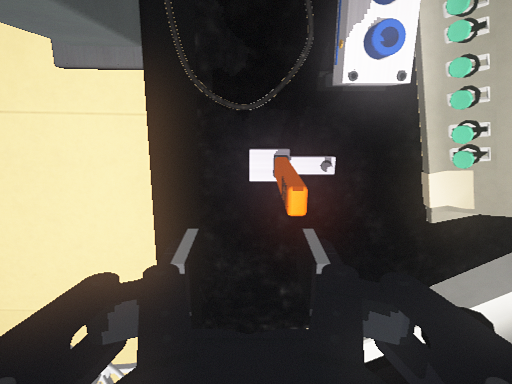

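View pics/t8.png

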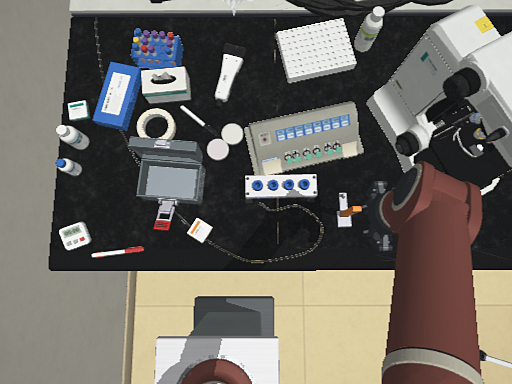

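```bash
python3 - <<'E'
from h import *
s=env.read_state(); print(s['qpos'].round(2),s['eef_rot'])
c=eyes.capture('wrist'); o=orange_top(c); print(onz(c,*o[0],140), onz(c,326,165,29))
env.move_l([470,-200,330],max_speed=300)
go([530,110,340],[np.pi,0,np.pi/2-.076]); env.hold(.3)
s=env.read_state(); print(s['qpos'].round(2),s['eef_rot'],s['tool_pos'],s['t'])
c=snap('wrist','w9.png'); np.save('w9T.npy',c['world_from_camera'])
E
```

```text
[ 0.81  0.51 -0.28  1.72  0.17  0.93  0.48] [-3.14050692e+00 -9.04204543e-04  1.58945595e+00]
[ 472.28570293 -342.86835735  140.        ] [ 518.06070218 -338.63352427   29.        ]
[ 0.04  0.4  -0.41  1.6   0.17  1.18 -0.49] [3.14149414e+00 3.10290128e-04 1.49296301e+00] [530.17247188 108.9683825  340.01681178] 50.9833
```

View pics/w9.png

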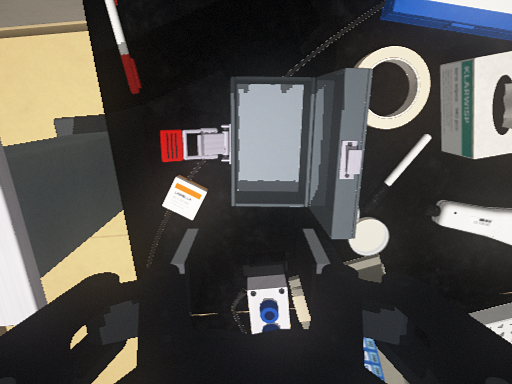

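```bash
python3 - <<'E'
import cv2
t=cv2.imread('pics/w9.png')
cv2.imwrite('pics/w9z.png',cv2.resize(t[60:245,150:380],None,fx=3.4,fy=3.2,interpolation=cv2.INTER_CUBIC))
E
```

```text
(no output)
```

View pics/w9z.png

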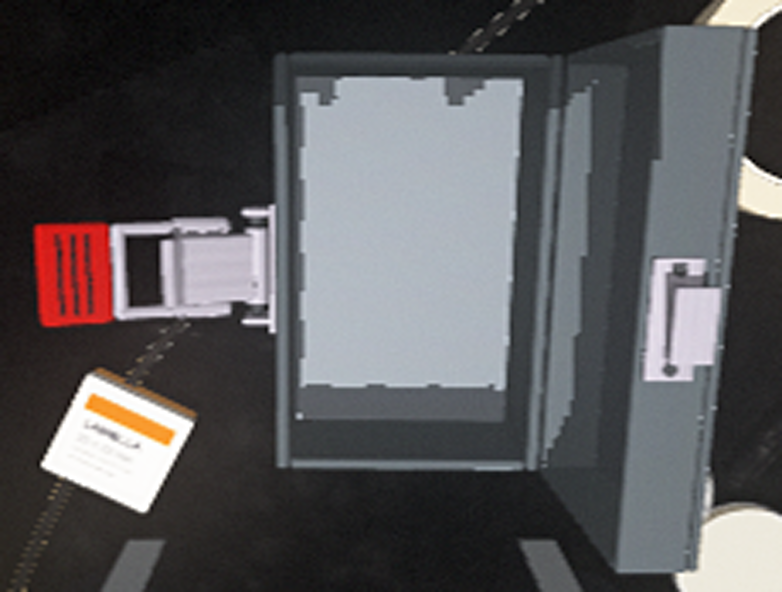

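```bash
python3 - <<'E'
from h import *
c=eyes.capture('wrist'); c['world_from_camera']=np.load('w9T.npy')
g=lambda u,v,z: onz(c,150+u/3.4,60+v/3.2,z)[:2]
A={}
for n,u,v,z in [('FL',275,55,70),('FR',278,469,70),('BL',562,57,70),('BR',535,469,70),('fl',300,76,13),('fr',296,418,13),('bl',523,78,13),('br',503,421,13),('tabFL',36,225,80),('tabFR',42,325,80),('tabBL',108,225,75),('tabBR',112,320,75),('leverend',165,262,68),('kL',655,262,170),('kR',650,380,170),('boxc',120,440,20)]:
    A[n]=g(u,v,z); print(n,A[n].round(1))
for a,b in [('FL','FR'),('BL','BR'),('FL','BL'),('FR','BR'),('fl','fr'),('bl','br'),('fl','bl'),('tabFL','tabFR'),('kL','kR')]:
    d=A[b]-A[a]; print(a,b,np.linalg.norm(d).round(1),np.arctan2(d[1],d[0]).round(3))
print('rim ctr',(A['FL']+A['FR']+A['BL']+A['BR'])/4,'floor',(A['fl']+A['fr']+A['bl']+A['br'])/4)
E
```

```text
FL [516.2 205.2]
FR [502.4  47.3]
BL [614.1 196.8]
BR [600.1  39.7]
fl [522.3 200.6]
fr [507.4  52.5]
bl [609.9 192.9]
br [596.4  44.1]
tabFL [428.2 151.8]
tabFR [424.6 114.5]
tabBL [452.1 149.5]
tabBR [448.6 113.7]
leverend [469.2 133.5]
kL [617.5 134. ]
kR [616.2  99.5]
boxc [432.  50.]
FL FR 158.4 -1.658
BL BR 157.7 -1.659
FL BL 98.2 -0.085
FR BR 98.0 -0.078
fl fr 148.8 -1.671
bl br 149.4 -1.661
fl bl 88.0 -0.087
tabFL tabFR 37.4 -1.667
kL kR 34.5 -1.611
rim ctr [558.19759126 122.24310167] floor [559.02195108 122.54708691]
```

```bash
cat >> h.py <<'E'
CC=np.array([558.6,122.4]); CY=-0.088
EX=np.array([np.cos(CY),np.sin(CY)]); EY=np.array([-np.sin(CY),np.cos(CY)])
def case(x,y,z): return [*(CC+x*EX+y*EY),z]
ZT=155
def pick(i):
    rx,ry=REC[i]; r=[np.pi,0,PSI]
    env.move_l([rx,ry,ZT],rot=r,max_speed=300)
    env.move_l([rx,ry,98.5],max_speed=120); env.hold(.2)
    print('pick',i,env.read_state()['tool_pos'].round(1),fz().round(1),env.read_state()['opening'])
    env.move_gripper(0); print(env.read_state()['opening'])
    env.move_l([rx,ry,ZT],max_speed=120); print(env.read_state()['opening'],fz().round(1))
def place(yc,xc=-6):
    r=[np.pi,0,np.pi/2+CY]
    env.move_l(case(xc,yc,ZT),rot=r,max_speed=250); print('carry',env.read_state()['opening'])
    env.move_l(case(xc,yc,56.5),max_speed=120); env.hold(.2); print(env.read_state()['opening'],fz().round(1),env.read_state()['tool_pos'].round(1))
    env.move_gripper(36)
    env.move_l(case(xc,yc,ZT),max_speed=200)
E
python3 - <<'E'
from h import *
env.move_gripper(36)
env.move_l([542,-40,200],rot=[np.pi,0,PSI],max_speed=300)
pick(3); env.hold(.1); snap('wrist','w10.png'); print(env.read_state()['t'],env.read_state()['qpos'].round(2))
E
```

```text
pick 3 [ 541.2 -108.5   99.5] [-0.  -0.6 -0. ] 36.19350123238906
22.918142111332667
23.376564392897528 [ 0.4  0.5 -2.4]
54.4583 [ 0.39  0.61 -0.36  1.82  0.29  0.76 -0.1 ]
```

View pics/w10.png

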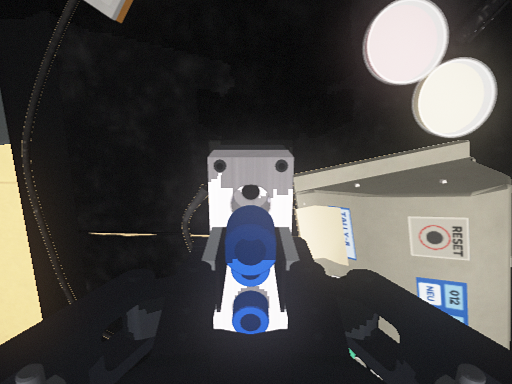

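```bash
python3 - <<'E'
from h import *
place(54); env.hold(.1); snap('wrist','w11.png'); print(env.read_state()['t'])
E
```

```text
carry 23.196568123812625
22.963210628305475 [-1.1 -0.6 -0.8] [557.6 176.7  56.6]
57.9917
```

View pics/w11.png

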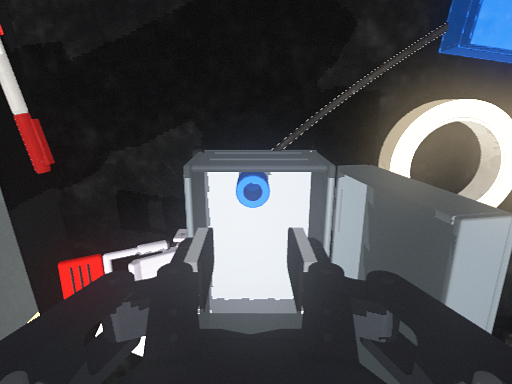

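Insert 1 of 4 stands near the case's far end (253,190). Continuing with the other three.

```bash
python3 - <<'E'
from h import *
for i,y in ((2,18),(1,-18)):
    pick(i); 
    if env.read_state()['opening']<15: print('MISSED'); break
    place(y)
env.hold(.1); snap('wrist','w12.png'); print(env.read_state()['t'])
E
```

```text
pick 2 [ 541.8 -148.5   99.4] [0.  1.3 0.9] 36.01454168629215
23.510989578033136
23.268947508937508 [-0.4 -0.5 -0.3]
carry 23.18259383566314
22.93093922196139 [0.6 0.2 0.3] [554.4 140.9  56.7]
pick 1 [ 542.6 -188.5   99.4] [-0.8  0.1 -0. ] 36.02145699806294
23.049934462344545
23.1595073698878 [ 0.5  0.1 -0.5]
carry 23.65499811668613
23.088289042456584 [ 0.1  0.4 -0.7] [551.3 105.   56.6]
70.8583
```

View pics/w12.png

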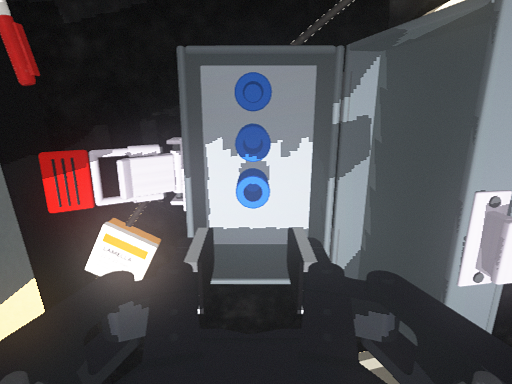

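```bash
python3 - <<'E'
from h import *
pick(0); place(-54)
env.move_l(case(-40,-20,300),max_speed=250); env.hold(.2)
c=snap('wrist','w13.png'); np.save('w13T.npy',c['world_from_camera']); c=snap('top','t13.png'); print(env.read_state()['t'])
E
```

```text
pick 0 [ 543.3 -228.4   99.5] [ 0.4  0.4 -0.5] 35.838889795424556
23.353355282771574
22.902730374540873 [-0.5 -0.3 -0.8]
carry 23.312797704973832
23.00760220216479 [-0.3 -0.5 -0.5] [548.1  69.1  56.6]
78.3167
```

View pics/w13.png

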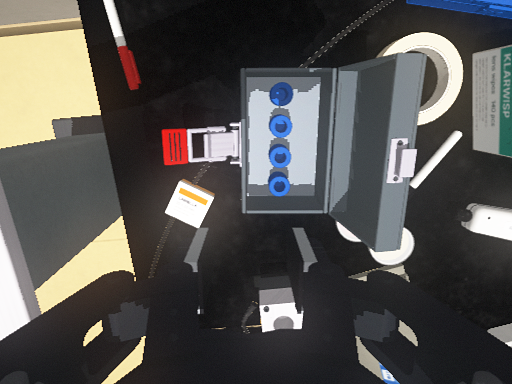

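View pics/t13.png

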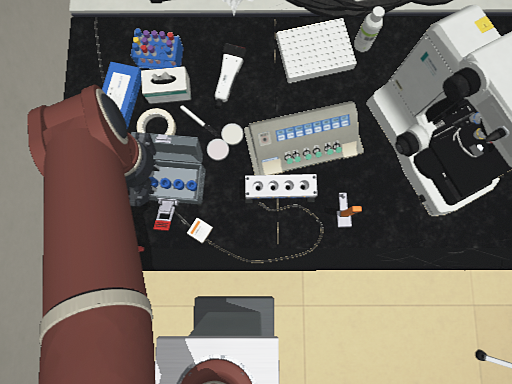

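```bash
python3 - <<'E'
from h import *
r=[np.pi,0,np.pi/2+CY]
env.move_gripper(0)
env.move_l(case(128,0,270),rot=r,max_speed=300)
env.move_l(case(128,0,155),max_speed=200); env.hold(.1); print(fz())
for x in (110,95,80,65,50,35,20,10):
    env.move_l(case(x,0,155),max_speed=80); f=fz(); print(x,f.round(1))
    if np.linalg.norm(f)>25: print('STOP');break
env.move_l(case(20,0,250),max_speed=200); env.hold(.5)
snap('wrist','w14.png'); snap('scene','s14.png');print(env.read_state()['t'])
E
```

```text
[ 0.18202994 -0.96173256 -0.25584316]
110 [ 2.  -0.7  4.9]
95 [ 2.7 -1.8 14. ]
80 [ 0.6 -0.1  0.3]
65 [ 0.8 -0.4 -0.4]
50 [0.  0.4 0.2]
35 [0.5 0.  0.1]
20 [-0.  -0.4  0. ]
10 [ 0.8 -0.3 -0.3]
84.175
```

View pics/w14.png

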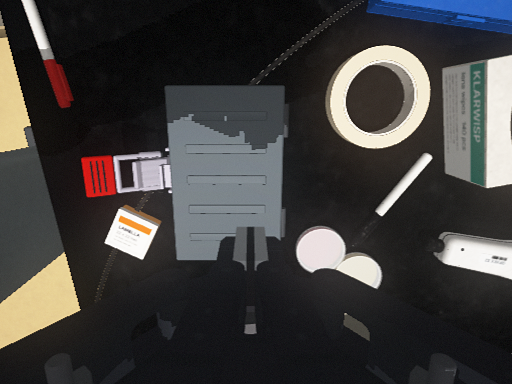

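```bash
python3 - <<'E'
from h import *
env.move_gripper(60)
go(case(-119,0,210),[np.pi,0,CY]); env.hold(.3)
s=env.read_state(); print(s['t'],s['eef_rot'],s['qpos'].round(2),s['tool_pos'])
c=snap('wrist','w15.png'); np.save('w15T.npy',c['world_from_camera']); t=snap('top','t15.png'); snap('scene','s15.png')
hsv=cv2.cvtColor(c['frame'],cv2.COLOR_RGB2HSV)
m=cv2.inRange(hsv,(0,150,100),(5,255,255))|cv2.inRange(hsv,(174,150,100),(180,255,255))
n,l,st,ce=cv2.connectedComponentsWithStats(m)
for i in range(1,n):
    if st[i,4]>50: 
        w=onz(c,*ce[i],86); d=w[:2]-CC; print(st[i],ce[i],w,d@EX,d@EY)
E
```

```text
86.375 [-3.14148482e+00 -1.38111508e-04 -8.81332490e-02] [-0.37  0.39  0.04  2.01 -0.02  0.74 -1.97] [440.33107142 132.80051285 209.97843595]
[ 225  176   47   32 1296] [247.91589506 191.86728395] [440.11636844 133.36771235  86.        ] -118.98907239401997 0.5121651883008155
[ 27 219  15  11  96] [ 33.73958333 223.78125   ] [428.55906506 310.88632661  86.        ] -146.1031382972284 176.32814029146292
[148 222  47  21 455] [169.25274725 231.4       ] [412.05478496 201.17882407  86.        ] -152.90175043530766 65.59464829817381
```

View pics/w15.png

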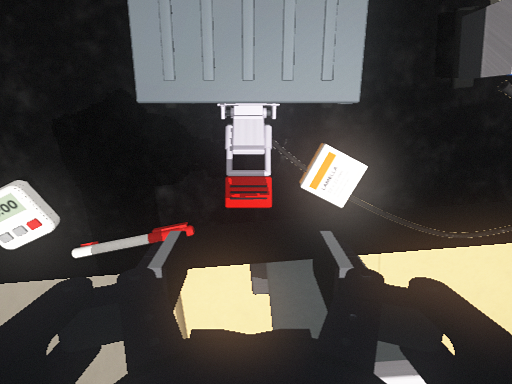

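View pics/s15.png

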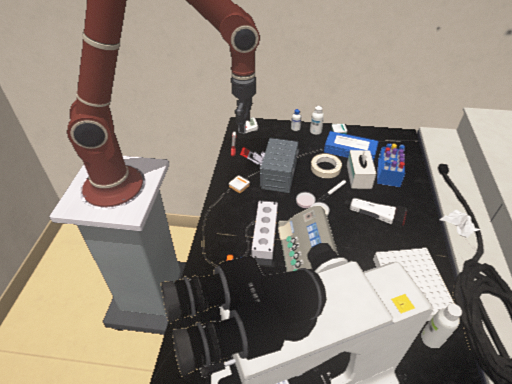

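```bash
python3 - <<'E'
from h import *
Lx,Lz=-69.4,53.7
r=[np.pi,0,CY]
env.move_l(case(-119,0.4,101),rot=r,max_speed=120); env.hold(.2)
print(fz().round(1),env.read_state()['tool_pos'].round(1))
env.move_gripper(20); s=env.read_state(); print(s['opening'],fz().round(1)); env.hold(.2); print(fz().round(1))
snap('wrist','w16.png')
E
```

```text
[ 0.8  0.6 -0.6] [440.5 133.4 101.6]
35.444275569581805 [-1.5  1.8  1.7]
[-2.3  3.9  1.8]
```

View pics/w16.png

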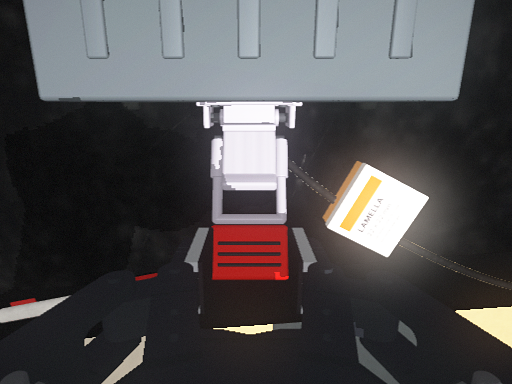

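```bash
python3 - <<'E'
from h import *
Lx,Lz=-69.4,53.7
for g in range(40,109,4):
    a=np.radians(g); x=Lx-59*np.cos(a); z=Lz+59*np.sin(a)
    env.move_l(case(x,0.4,z+15),max_speed=70); f=fz()
    if g%8==0: print(g,f.round(1),env.read_state()['opening'].round(1))
    if np.linalg.norm(f)>25: print('STOP',g,f); break
env.hold(.2); print(fz().round(1),env.read_state()['t'])
snap('wrist','w17.png')
E
```

```text
Traceback (most recent call last):
AttributeError: 'float' object has no attribute 'round'
```

```bash
python3 - <<'E'
from h import *
Lx,Lz=-69.4,53.7
for g in range(40,109,4):
    a=np.radians(g); x=Lx-59*np.cos(a); z=Lz+59*np.sin(a)
    env.move_l(case(x,0.4,z+15),max_speed=70); f=fz()
    if g%8==0: print(g,f.round(1),round(float(env.read_state()['opening']),1))
    if np.linalg.norm(f)>25: print('STOP',g,f); break
env.hold(.2); print(fz().round(1),env.read_state()['t'])
snap('wrist','w17.png')
E
```

```text
40 [-2.7  3.8 -3.3] 35.4
48 [-4.2  3.6 -2.2] 35.7
56 [-5.9  4.6 -0.1] 34.9
64 [-6.8  4.2  2.5] 35.1
72 [-5.3  4.   4.2] 33.8
80 [-4.9  2.1  4.1] 33.5
88 [-2.7  4.8  1.9] 32.0
96 [ 0.2 -0.5  0.3] 20.0
104 [ 0.8 -0.3 -0. ] 19.7
[ 0.6 -0.1  0.8] 93.3167
```

View pics/w17.png

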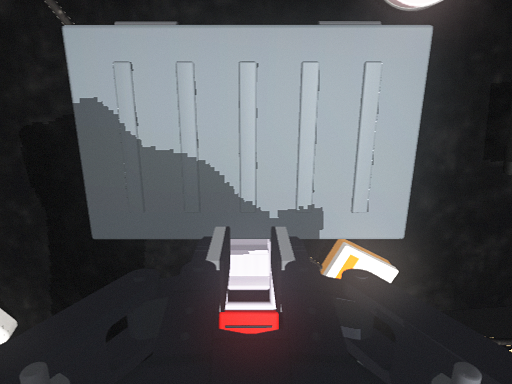

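```bash
python3 - <<'E'
from h import *
c=snap('wrist','w18.png'); print(env.read_state()['tool_pos'])
for p in [(-58,0,112),(-69,0,124),(-119,0,86),(-128,0,92),(-88,0,70)]: print(p,proj(c,case(*p)))
E
```

```text
[507.56166123 127.32101208 124.82952443]
(-58, 0, 112) [248.51096639 270.82597854]
(-69, 0, 124) [248.42831985 307.65384911]
(-119, 0, 86) [248.8779385  340.28809886]
(-128, 0, 92) [248.86379268 360.69255522]
(-88, 0, 70) [248.89838816 279.34512443]
```

View pics/w18.png

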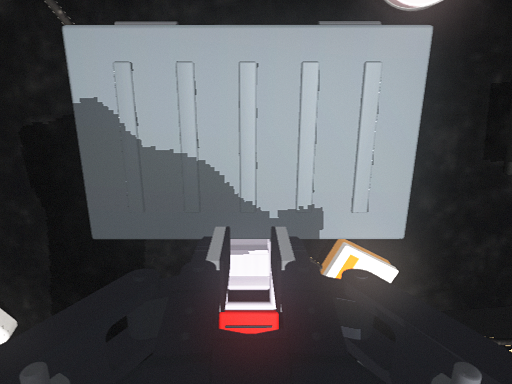

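```bash
python3 - <<'E'
from h import *
s=env.read_state(); p=s['tool_pos']
env.move_l([p[0],p[1],p[2]+60],max_speed=60); print(fz().round(1))
env.move_gripper(60)
env.move_l(case(-119,0,210),max_speed=200); env.hold(.3)
c=snap('wrist','w19.png'); t=snap('top','t19.png')
hsv=cv2.cvtColor(c['frame'],cv2.COLOR_RGB2HSV)
m=cv2.inRange(hsv,(0,150,100),(5,255,255))|cv2.inRange(hsv,(174,150,100),(180,255,255))
n,l,st,ce=cv2.connectedComponentsWithStats(m)
for i in range(1,n):
    if st[i,4]>300: 
        w=onz(c,*ce[i],86); d=w[:2]-CC; print(st[i],ce[i],w,d@EX,d@EY)
im=cv2.cvtColor(c['frame'],cv2.COLOR_RGB2BGR)
cv2.imwrite('pics/w19z.png',cv2.resize(im[80:220,180:320],None,fx=4.2,fy=4.2,interpolation=cv2.INTER_CUBIC))
o=cv2.imread('pics/w15.png')
cv2.imwrite('pics/w15z.png',cv2.resize(o[80:220,180:320],None,fx=4.2,fy=4.2,interpolation=cv2.INTER_CUBIC))
E
```

```text
[0.7 0.7 0.3]
[ 226  178   46   31 1250] [248.1296 193.1984] [439.49518361 133.08745288  86.        ] -119.58322253177181 0.17839645115066052
[148 223  46  21 435] [168.93793103 231.95172414] [412.18125384 201.21006737  86.        ] -152.77851679423955 65.63688561236587
```

View pics/w19z.png

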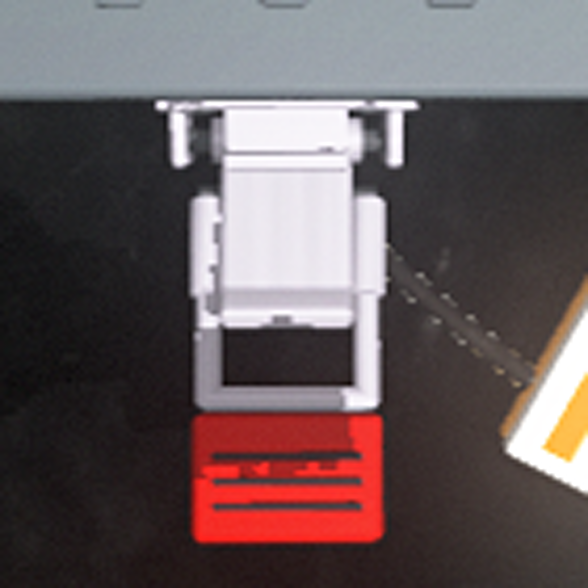

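View pics/w15z.png

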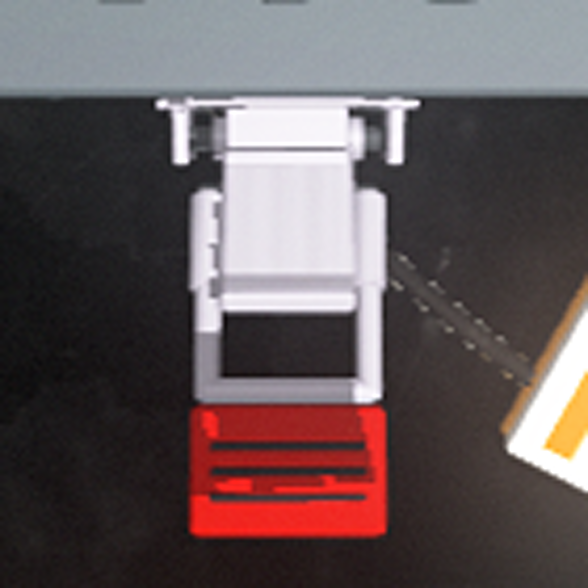

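```bash
python3 - <<'E'
from h import *
r=[np.pi,0,CY]
env.move_l(case(-121.5,0.4,90),rot=r,max_speed=120); env.hold(.25)
env.move_gripper(20); print(env.read_state()['opening'],fz().round(1))
for g in range(32,101,4):
    k=(g-28)/70
    a=np.radians(g); x=-69.7+.3*k-59*np.cos(a); z=52.6+1.4*k+59*np.sin(a)
    env.move_l(case(x,0.4,z+9.5),max_speed=60); f=fz(); o=float(env.read_state()['opening'])
    print(g,f.round(1),round(o,1))
    if np.linalg.norm(f)>25 or o<33.5: print('STOP'); break
env.hold(.2); print(fz().round(1),env.read_state()['t'])
snap('wrist','w20.png')
E
```

```text
35.98639277297615 [-1.5  2.   1.9]
32 [-2.2  3.9 -3.4] 35.9
36 [-2.8  3.8 -2.6] 36.0
40 [-3.4  4.9 -4.8] 35.6
44 [-4.2  4.9 -2. ] 36.4
48 [-5.4  4.4 -1.1] 35.5
52 [-6.   6.3 -2.6] 36.0
56 [-6.   6.9 -1.2] 35.5
60 [-9.   6.7  1.7] 35.5
64 [-10.4   4.9   3.9] 35.5
68 [-10.3   4.3   5.5] 35.4
72 [-10.6   6.1   6.8] 35.2
76 [-7.9  5.3  8.3] 35.0
80 [-5.8  2.6  6. ] 34.7
84 [-4.   4.7  3.4] 33.7
88 [-1.   1.8  3.8] 32.0
STOP
[-2.9  1.9  2.3] 101.625
```

View pics/w20.png

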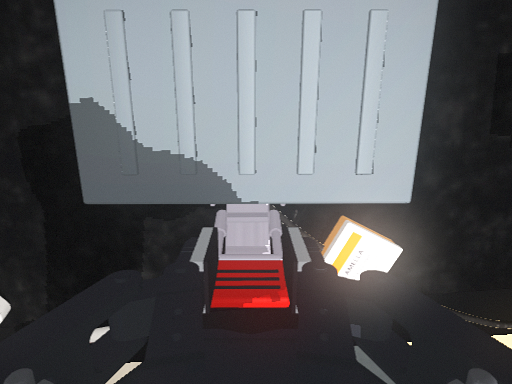

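```bash
python3 - <<'E'
from h import *
env.move_gripper(60)
env.move_l(case(-119,0,210),max_speed=200); env.hold(.3)
c=snap('wrist','w21.png')
hsv=cv2.cvtColor(c['frame'],cv2.COLOR_RGB2HSV)
m=cv2.inRange(hsv,(0,150,100),(5,255,255))|cv2.inRange(hsv,(174,150,100),(180,255,255))
n,l,st,ce=cv2.connectedComponentsWithStats(m)
for i in range(1,n):
    if st[i,4]>300: 
        w=onz(c,*ce[i],86); d=w[:2]-CC; print(st[i],ce[i],w,d@EX,d@EY)
im=cv2.cvtColor(c['frame'],cv2.COLOR_RGB2BGR)
cv2.imwrite('pics/w21z.png',cv2.resize(im[80:220,180:320],None,fx=4.2,fy=4.2,interpolation=cv2.INTER_CUBIC))
def PE(p): # orientation: yaw CY, pitch p
    return Ro.from_euler('xyz',[np.pi,p,CY]).as_euler('xyz')
for g in range(30,105,6):
    a=np.radians(g); p=a-np.radians(33); tx=-69.4-59*np.cos(a); tz=53.7+59*np.sin(a)
    for P in (p,p*.75):
        q=env.solve_ik(case(tx+9.5*np.sin(P),0.4,tz+9.5*np.cos(P)),list(PE(P))); print(g,round(P,2),None if q is None else q.round(2),end=' ')
    print()
E
```

```text
[ 225  177   47   31 1235] [248.05425101 191.92388664] [439.8248948  132.96800474  86.        ] -119.24428928032731 0.08838766194605133
[148 222  46  21 456] [168.65570175 231.41447368] [411.97204938 201.13565935  86.        ] -152.9803722782733 65.54437926665604
30 -0.05 [-0.39  0.58  0.04  2.17 -0.    0.35 -2.01] 30 -0.04 [-0.38  0.58  0.04  2.16 -0.01  0.37 -2.  ] 
36 0.05 [-0.33  0.6   0.01  2.08 -0.05  0.51 -1.94] 36 0.04 [-0.34  0.59  0.01  2.09 -0.05  0.49 -1.95] 
42 0.16 [-0.29  0.62 -0.01  1.99 -0.09  0.67 -1.89] 42 0.12 [-0.31  0.61 -0.    2.02 -0.08  0.62 -1.9 ] 
48 0.26 [-0.27  0.66 -0.01  1.91 -0.12  0.82 -1.85] 48 0.2 [-0.28  0.63 -0.01  1.95 -0.1   0.74 -1.87] 
54 0.37 [-0.24  0.7  -0.02  1.82 -0.14  0.97 -1.82] 54 0.27 [-0.26  0.66 -0.01  1.88 -0.12  0.86 -1.84] 
60 0.47 [-0.23  0.75 -0.02  1.73 -0.15  1.11 -1.8 ] 60 0.35 [-0.24  0.7  -0.01  1.81 -0.13  0.97 -1.82] 
66 0.58 [-0.21  0.8  -0.02  1.64 -0.16  1.25 -1.79] 66 0.43 [-0.23  0.73 -0.01  1.74 -0.14  1.08 -1.81] 
72 0.68 [-0.2   0.86 -0.02  1.56 -0.18  1.38 -1.78] 72 0.51 [-0.22  0.77 -0.02  1.67 -0.15  1.19 -1.8 ] 
78 0.79 [-0.18  0.92 -0.02  1.47 -0.19  1.51 -1.77] 78 0.59 [-0.2   0.82 -0.02  1.6  -0.16  1.29 -1.79] 
84 0.89 [-0.17  0.98 -0.03  1.39 -0.2   1.64 -1.78] 84 0.67 [-0.19  0.86 -0.02  1.53 -0.17  1.4  -1.78] 
90 0.99 [-0.16  1.04 -0.04  1.31 -0.2   1.76 -1.79] 90 0.75 [-0.19  0.91 -0.01  1.46 -0.18  1.5  -1.77] 
96 1.1 [-0.14  1.11 -0.05  1.23 -0.21  1.88 -1.8 ] 96 0.82 [-0.18  0.96 -0.01  1.39 -0.19  1.6  -1.77] 
102 1.2 [ 0.01  1.2  -0.39  1.14 -0.08  1.97 -2.02] 102 0.9 [-0.16  1.01 -0.03  1.32 -0.2   1.69 -1.78]
```

View pics/w21z.png

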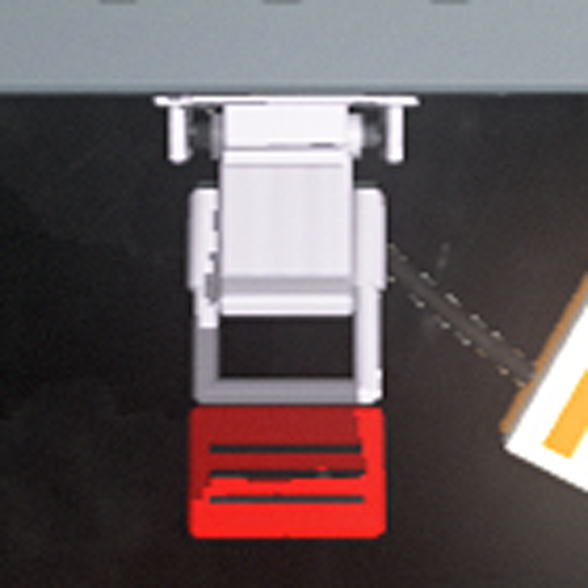

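```bash
cat > sweep.py <<'E'
from h import *
def PE(p): return list(Ro.from_euler('xyz',[np.pi,p,CY]).as_euler('xyz'))
def pose(g,Lx=-69.4,Lz=53.7,R=59,off=8,k=0.9):
    a=np.radians(g); P=k*(a-np.radians(33)); tx=Lx-R*np.cos(a); tz=Lz+R*np.sin(a)
    return case(tx+off*np.sin(P),0.3,tz+off*np.cos(P)),PE(P)
E
python3 - <<'E'
from sweep import *
p,r=pose(33)
env.move_l(p,rot=r,max_speed=120); env.hold(.25)
env.move_gripper(20); print(env.read_state()['opening'],fz().round(1))
for g in range(37,103,4):
    p,r=pose(g)
    env.move_l(p,rot=r,max_speed=50); f=fz(); o=float(env.read_state()['opening'])
    print(g,f.round(1),round(o,1))
    if np.linalg.norm(f)>25 or o<33.5: print('STOP'); break
env.hold(.2); print(fz().round(1),env.read_state()['t'])
snap('wrist','w22.png')
E
```

```text
36.087786353136934 [-1.4  2.1  1.6]
37 [-1.3  2.9  0.6] 35.8
41 [-0.7  3.4 -1.7] 35.7
45 [-0.8  4.6 -3.6] 36.1
49 [-0.7  4.7 -3.2] 36.0
53 [-2.  4. -3.] 35.8
57 [-1.4  4.3 -2.7] 35.9
61 [-2.5  5.  -1.8] 36.0
65 [-2.8  4.3 -1.5] 36.0
69 [-2.8  4.7 -1.8] 35.9
73 [-4.8  4.6 -0.8] 36.0
77 [-3.8  5.5  1.2] 35.9
81 [-5.8  4.6  0.8] 36.0
85 [-6.3  5.5  1.3] 36.3
89 [-6.   4.3  0.8] 35.9
93 [-6.5  5.4  0.8] 36.0
97 [-6.1  4.8 -0.2] 35.8
101 [-5.2  4.9 -0.1] 35.9
[-5.4  5.  -0.4] 109.2083
```

View pics/w22.png

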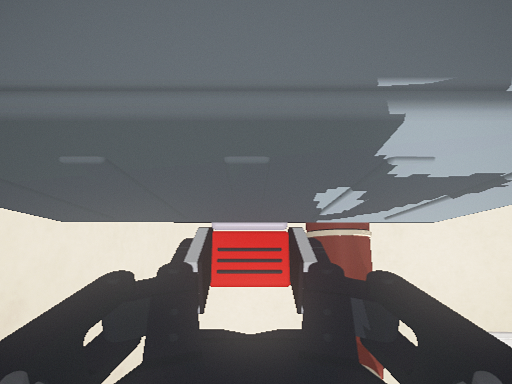

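```bash
python3 - <<'E'
from sweep import *
P=0.9*np.radians(68)
for g in (104,107,110):
    a=np.radians(g); tx=-69.4-59*np.cos(a); tz=53.7+59*np.sin(a)
    env.move_l(case(tx+8*np.sin(P),0.3,tz+8*np.cos(P)),max_speed=40); f=fz(); print(g,f.round(1))
    if np.linalg.norm(f)>20: break
env.move_gripper(50); env.hold(.3)
c=snap('wrist','w23b.png'); snap('top','t23.png'); print(env.read_state()['t'],fz().round(1))
E
```

```text
104 [-5.1  4.5 -0.3]
107 [-5.2  5.3  0.2]
110 [-5.1  5.6  0.5]
110.7 [-0.4 -0.7  0.4]
```

View pics/w23b.png

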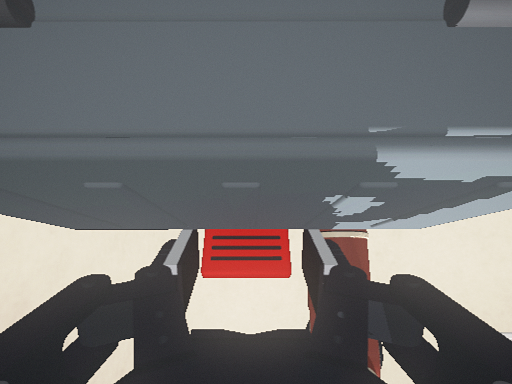

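```bash
python3 - <<'E'
from sweep import *
s=env.read_state(); T=toolT(s); p=s['tool_pos']-70*T[:3,2]+np.array([0,0,10])
env.move_l(list(p),max_speed=100); print(fz().round(1))
env.move_l(case(-60,0,260),rot=PE(.5),max_speed=200)
env.move_l(case(-140,0,230),rot=PE(0),max_speed=200); env.hold(.3)
c=snap('wrist','w24b.png'); np.save('w24bT.npy',c['world_from_camera']); print(env.read_state()['t'])
im=cv2.cvtColor(c['frame'],cv2.COLOR_RGB2BGR); cv2.imwrite('pics/w24bz.png',cv2.resize(im[60:220,170:330],None,fx=3.7,fy=3.7,interpolation=cv2.INTER_CUBIC))
for q in [(-45,0,107.5),(-41,0,117.6),(-90,0,70.5)]: u=proj(c,case(*q)); print(q,u,(u-[170,60])*3.7)
E
```

```text
Traceback (most recent call last):
station.IKError: the arm cannot follow that straight line within its joint ranges
```

```bash
python3 - <<'E'
from sweep import *
s=env.read_state(); p=s['tool_pos']
env.move_l([p[0],p[1],p[2]+50],max_speed=100); print(fz().round(1))
env.move_l(case(-60,0,260),rot=PE(.4),max_speed=150)
env.move_l(case(-140,0,230),rot=PE(0),max_speed=150); env.hold(.3)
c=snap('wrist','w24b.png'); np.save('w24bT.npy',c['world_from_camera']); print(env.read_state()['t'])
im=cv2.cvtColor(c['frame'],cv2.COLOR_RGB2BGR); cv2.imwrite('pics/w24bz.png',cv2.resize(im[60:220,170:330],None,fx=3.7,fy=3.7,interpolation=cv2.INTER_CUBIC))
for q in [(-45,0,107.5),(-41,0,117.6),(-90,0,70.5)]: u=proj(c,case(*q)); print(q,u,(u-[170,60])*3.7)
E
```

```text
[ 0.7  0.  -0.6]
113.2333
(-45, 0, 107.5) [248.03074917  65.35700137] [288.71377195  19.82090508]
(-41, 0, 117.6) [247.92222557  57.34383759] [288.31223462  -9.82780091]
(-90, 0, 70.5) [248.46199794 125.93834246] [290.30939238 243.97186709]
```

View pics/w24bz.png

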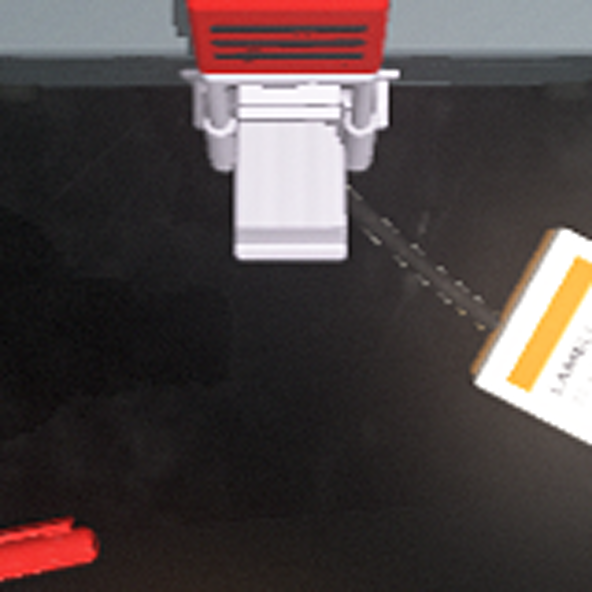

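View pics/w24b.png

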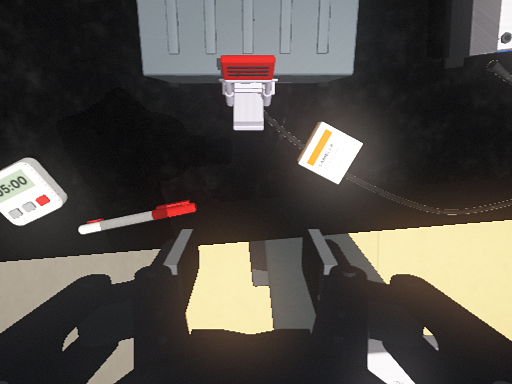

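```bash
cat > lev.py <<'E'
from h import *
ths=np.r_[np.arange(2.3,0.15,-0.12)]
def Rtool(az,t,flip=0):
    # direction in case frame -> world
    d=np.cos(az)*EX+np.sin(az)*EY
    tz=np.r_[np.sin(t)*d,-np.cos(t)]
    ey=np.r_[EY,0]; X_=ey-(ey@tz)*tz; X_/=np.linalg.norm(X_)
    if flip: X_=-X_
    return np.c_[X_,np.cross(tz,X_),tz]
def tcp(th,R,r=30,clear=0,hx=11,hy=9,y0=0):
    n=np.array([-np.cos(th),np.sin(th)]); d=np.array([-np.sin(th),-np.cos(th)])
    c=np.array([-58,50])+r*d+(2.5+clear)*n
    push=-(n[0]*np.r_[EX,0]+n[1]*np.array([0,0,1.]))
    V=[np.array([sx*hx,sy*hy,25.]) for sx in(-1,1) for sy in (-1,1)]
    v=max((R@v for v in V),key=lambda w:w@push)
    return np.array(case(c[0],y0,c[1]))-v
E
python3 - <<'E'
from lev import *
for az in np.radians([-70,-60,-50,-40,-30,-20,30,50]):
  for t in (.4,.5,.6,.7,.8,.9):
    for fl in (0,1):
      R=Rtool(az,t,fl); e=list(Ro.from_matrix(R).as_euler('xyz'))
      ok=[env.solve_ik(list(tcp(th,R,clear=(8 if k==0 else 0))),e) is not None for k,th in enumerate(ths)]
      if sum(ok)>len(ths)-3: print(round(np.degrees(az)),t,fl,''.join('01'[k] for k in ok), env.solve_ik(list(tcp(ths[-1],R)),e).round(2) if ok[-1] else '')
E
```

```text
-70 0.4 0 111111111111111111 [-0.48  0.76 -0.06  2.03  0.79  0.62 -1.36]
-70 0.4 1 111111111111111111 [-1.13  1.07  1.07  2.05 -0.89  0.64 -2.84]
-70 0.5 0 111111111111111111 [-0.53  0.79 -0.06  2.02  0.86  0.71 -1.48]
-70 0.5 1 111111111111111111 [-1.23  1.21  1.23  2.04 -0.96  0.74 -2.83]
-70 0.6 0 111111111111111111 [-0.58  0.82 -0.08  2.    0.91  0.81 -1.59]
-70 0.6 1 111111111111111111 [ 0.02  1.17 -1.15  1.98  1.34  1.65  1.18]
-70 0.7 0 111111111111111111 [-0.62  0.86 -0.08  1.97  0.94  0.91 -1.69]
-70 0.7 1 111111111111111111 [-0.03  1.21 -1.15  1.96  1.35  1.77  1.11]
-70 0.8 0 111111111111111111 [-0.67  0.9  -0.06  1.95  0.95  0.99 -1.77]
-70 0.8 1 111111111111111111 [-0.07  1.27 -1.15  1.93  1.36  1.88  1.03]
-70 0.9 0 111111111111111111 [-0.72  0.95 -0.04  1.92  0.95  1.07 -1.85]
-70 0.9 1 111111111111111111 [-0.18  1.2  -0.96  1.91  1.3   1.8   0.99]
-60 0.4 0 111111111111111111 [-0.54  0.75  0.01  2.09  0.88  0.52 -1.47]
-60 0.4 1 111111111111111111 [-1.16  1.09  1.12  2.11 -1.08  0.61 -2.69]
-60 0.5 0 111111111111111111 [-0.6   0.77  0.02  2.09  0.97  0.59 -1.64]
-60 0
[... 3449 characters left out ...]
11111 [ 0.15  1.09 -1.15  2.33  1.77  1.37 -2.29]
-20 0.5 1 111111111111111111 [-0.65  0.76  0.17  2.35  2.26  0.38  0.22]
-20 0.6 0 111111111110111111 [ 0.09  1.14 -1.15  2.37  1.83  1.51 -2.41]
-20 0.6 1 111111111110111111 [-0.71  0.8   0.17  2.4   2.3   0.53  0.08]
30 0.4 0 111111111111111111 [ 0.4   1.04 -1.15  2.34  1.93  0.89 -2.15]
30 0.4 1 111111111111111111 [-0.03  0.74 -0.39  2.35  2.58  0.37  0.25]
50 0.4 0 111111111111111111 [ 0.5   1.04 -1.15  2.3   1.85  0.7  -1.99]
50 0.4 1 111111111111111111 [ 0.19  0.78 -0.57  2.31  2.44  0.26  0.5 ]
50 0.5 0 111111111111111111 [ 0.53  1.07 -1.15  2.36  2.09  0.7  -2.14]
50 0.5 1 111111111111111111 [ 0.35  0.87 -0.77  2.36  2.52  0.43  0.52]
```

```bash
python3 - <<'E'
from lev import *
env.move_gripper(0)
R=Rtool(np.radians(-50),.8); e=list(Ro.from_matrix(R).as_euler('xyz'))
s0=tcp(2.25,R,clear=8); w=s0-50*R[:,2]+np.array([0,0,20.])
print(w,go(w,e).round(2)); env.hold(.2)
env.move_l(list(s0),rot=e,max_speed=80); env.hold(.2)
s=env.read_state(); print(s['t'],s['tool_pos'],s0,s['eef_rot'],e,fz().round(1))
snap('wrist','w25b.png'); snap('top','t25.png'); snap('scene','s25.png')
t=cv2.imread('pics/t25.png'); cv2.imwrite('pics/t25z.png',cv2.resize(t[120:260,100:260],None,fx=4,fy=4,interpolation=cv2.INTER_CUBIC))
E
```

```text
[456.66092658 163.54252637 159.27594535] [-0.8   0.64 -0.02  2.1   1.05  0.96 -1.96]
116.1 [477.00268716 134.38323855 104.60512843] [477.21229636 134.14625785 104.44060988] [2.47193364 0.47550858 1.13490582] [np.float64(2.4716445666659643), np.float64(0.47602791149425183), np.float64(1.1345754707353932)] [-1.1 -0.8 -0.3]
```

View pics/w25b.png

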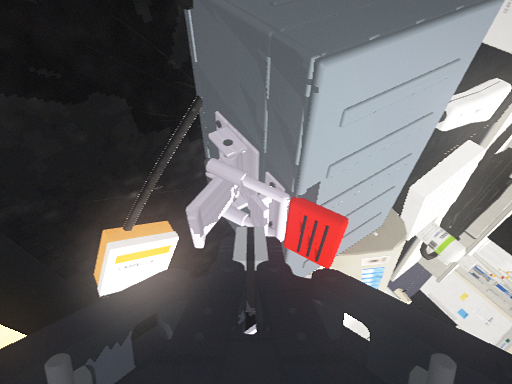

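View pics/t25z.png

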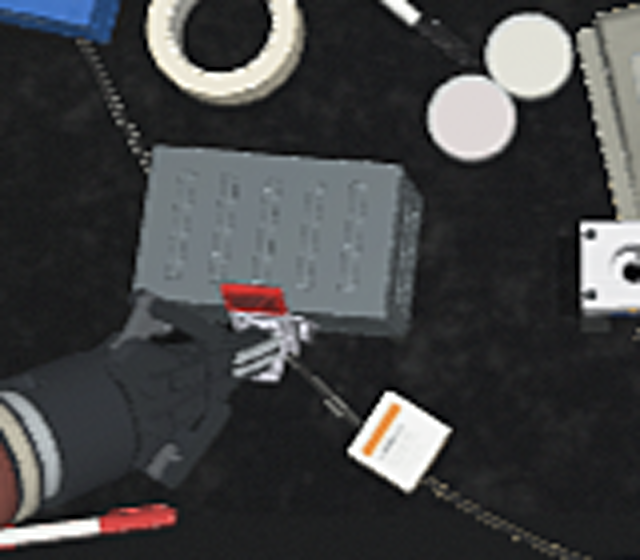

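```bash
python3 - <<'E'
from lev import *
R=Rtool(np.radians(-50),.8)
env.move_l(list(tcp(2.2,R,r=35,clear=7)),max_speed=60)
for th in np.arange(2.15,1.35,-0.1):
    env.move_l(list(tcp(th,R,r=35)),max_speed=40); f=fz(); print(round(th,2),f.round(1))
    if np.linalg.norm(f)>30: print('STOP');break
env.hold(.1); print(env.read_state()['t'])
snap('wrist','w26b.png')
E
```

```text
2.15 [-0.4  0.2  0.5]
2.05 [ 0.1  0.3 -0.2]
1.95 [ 0.8  0.7 -0.2]
1.85 [-0.6 -0.9  0.6]
1.75 [ 0.9 -0.4  0.6]
1.65 [-0.5  0.1  0.7]
1.55 [-0.1  0.1  0. ]
1.45 [-0.8 -0.4  0.1]
118.7167
```

View pics/w26b.png

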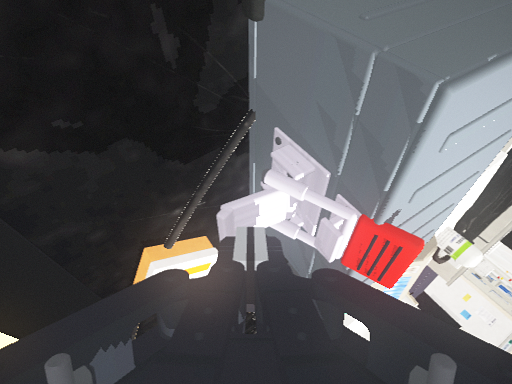

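```bash
python3 - <<'E'
from lev import *
R=Rtool(np.radians(-50),.8)
for th in np.arange(1.35,0.75,-0.1):
    env.move_l(list(tcp(th,R,r=34)),max_speed=40); f=fz(); print(round(th,2),f.round(1))
    if np.linalg.norm(f)>30: print('STOP');break
env.hold(.1); print(env.read_state()['t'])
snap('wrist','w27b.png')
E
```

```text
1.35 [-1.2 -0.2  0.5]
1.25 [-1.5 -0.2  0.6]
1.15 [-1.4  0.6  1. ]
1.05 [-2.1  0.6  0.8]
0.95 [-1.9 -0.5  0.9]
0.85 [-2.  -1.1  0.5]
0.75 [-1.7 -0.2 -0.1]
120.9833
```

View pics/w27b.png

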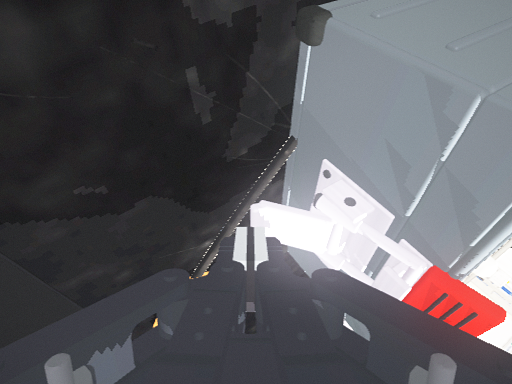

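```bash
python3 - <<'E'
from lev import *
R=Rtool(np.radians(-50),.8)
for th in np.arange(0.65,0.0,-0.1):
    env.move_l(list(tcp(th,R,r=33)),max_speed=40); f=fz(); print(round(th,2),f.round(1))
    if np.linalg.norm(f)>30: print('STOP');break
env.hold(.2); print(env.read_state()['t'],fz())
snap('wrist','w28b.png')
E
```

```text
0.65 [-0.1 -0.5  0.9]
0.55 [-0.4 -0.3  0.1]
0.45 [-0.3  0.1  0.1]
0.35 [-0.2 -0.9 -0. ]
0.25 [ 0.4 -0.1  0.1]
0.15 [ 0.6 -0.8  0.1]
0.05 [-2.3  0.6  1.1]
122.9833 [-2.300663    1.02675421  1.12786701]
```

View pics/w28b.png

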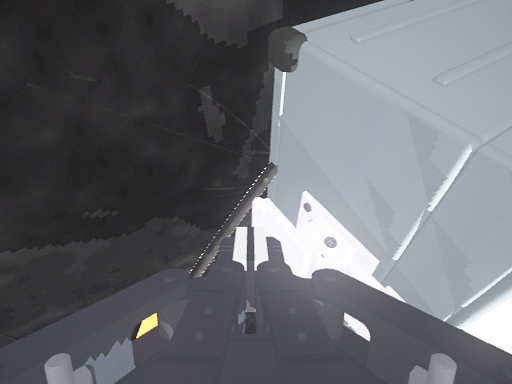

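```bash
python3 - <<'E'
from lev import *
R=Rtool(np.radians(-50),.8)
p=env.read_state()['tool_pos']
env.move_l(list(p-R[:,2]*30-40*np.r_[EX,0]),max_speed=120)
p=env.read_state()['tool_pos']
env.move_l([p[0],p[1],200],max_speed=150)
go(case(-150,0,190),[np.pi,0,CY]); env.hold(.3)
c=snap('wrist','w29.png'); snap('scene','s29.png'); t=snap('top','t29.png'); print(env.read_state()['t'],env.read_state()['eef_rot'])
im=cv2.cvtColor(c['frame'],cv2.COLOR_RGB2BGR); cv2.imwrite('pics/w29z.png',cv2.resize(im[10:150,170:330],None,fx=4,fy=4,interpolation=cv2.INTER_CUBIC))
for n,q in [('bar',(-56,0,84)),('tab',(-55,0,102)),('tabend',(-54.5,0,113))]: u=proj(c,case(*q)); print(n,u,(u-[170,10])*4)
E
```

```text
126.175 [ 3.14140423e+00  3.22146559e-04 -8.70296078e-02]
bar [249.53000781  61.38857681] [318.12003122 205.55430724]
tab [249.5043302   55.85992048] [318.0173208  183.43968191]
tabend [249.48588248  52.15775722] [317.94352991 168.63102889]
```

View pics/w29.png

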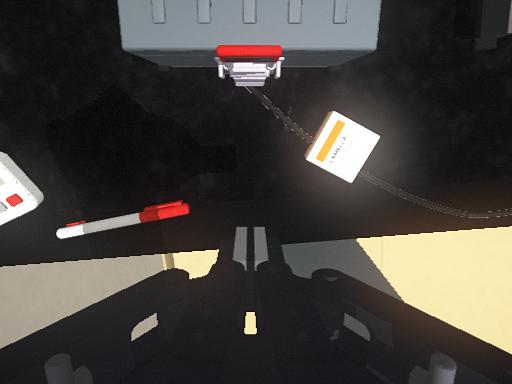

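View pics/w29z.png

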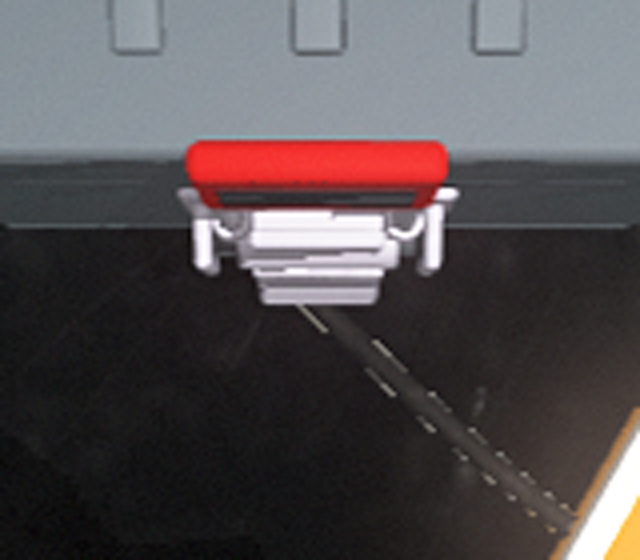

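```bash
python3 - <<'E'
from h import *
c=eyes.capture('wrist')
for th in (0,.1,.2,.3,.4,.6,.8):
    n=np.array([-np.cos(th),np.sin(th)]); d=np.array([-np.sin(th),-np.cos(th)])
    o=[]
    for q in (np.array([-58,50])+38*d+2.5*n,np.array([-58,50])+38*d-2.5*n):
        o.append(((proj(c,case(q[0],0,q[1]))-[170,10])*4)[1].round(0))
    print(th,o)
E
```

```text
0 [np.float64(271.0), np.float64(247.0)]
0.1 [np.float64(289.0), np.float64(265.0)]
0.2 [np.float64(306.0), np.float64(283.0)]
0.3 [np.float64(323.0), np.float64(301.0)]
0.4 [np.float64(339.0), np.float64(318.0)]
0.6 [np.float64(369.0), np.float64(350.0)]
0.8 [np.float64(395.0), np.float64(378.0)]
```

```bash
python3 - <<'E'
import cv2
for n,b in (('s29',(110,210,210,320)),('t29',(120,260,100,260))):
    t=cv2.imread('pics/%s.png'%n); a=t[b[0]:b[1],b[2]:b[3]]; cv2.imwrite('pics/%sz.png'%n,cv2.resize(a,None,fx=4.2,fy=4.2,interpolation=cv2.INTER_CUBIC))
E
```

```text
(no output)
```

View pics/s29z.png

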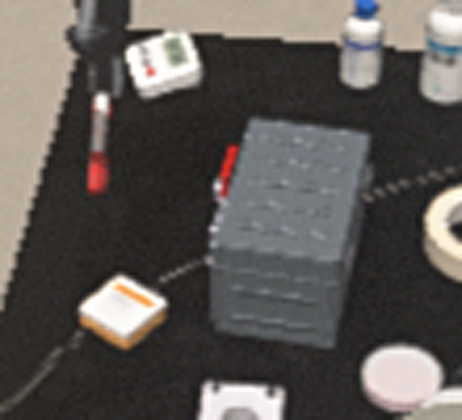

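```bash
python3 - <<'E'
from lev import *
c=eyes.capture('wrist')
for q in [(-59.7,0,113),(-53.7,0,113),(-59.2,0,87),(-67,0,108)]: print(q,((proj(c,case(*q))-[170,10])*4)[1].round())
R=Rtool(np.radians(-50),.8); e=list(Ro.from_matrix(R).as_euler('xyz'))
p=tcp(1.0,R)-60*R[:,2]+np.array([0,0,0])
go(p,e); env.hold(.2)
c=snap('wrist','w30.png'); print(env.read_state()['t'])
np.save('w30T.npy',c['world_from_camera'])
im=cv2.cvtColor(c['frame'],cv2.COLOR_RGB2BGR)
L=[('pivot',(-58,0,50)),('keeper',(-56,0,84)),('bar+',(-56,18,84)),('bar-',(-56,-18,84)),('tabend',(-56.7,0,113)),('tipHome',(-60.5,0,12)),('tip.3',(-58-11.2-2.4,0,50-36.3+.7))]
for n,q in L: print(n,proj(c,case(*q)).round(1))
E
```

```text
(-59.7, 0, 113) 211.0
(-53.7, 0, 113) 167.0
(-59.2, 0, 87) 228.0
(-67, 0, 108) 268.0
127.5083
pivot [278.7 184.6]
keeper [314.9 217.6]
bar+ [319.7 198.8]
bar- [310.8 233.9]
tabend [348.6 253.2]
tipHome [244.7 153.9]
tip.3 [233.5 161.7]
```

View pics/w30.png

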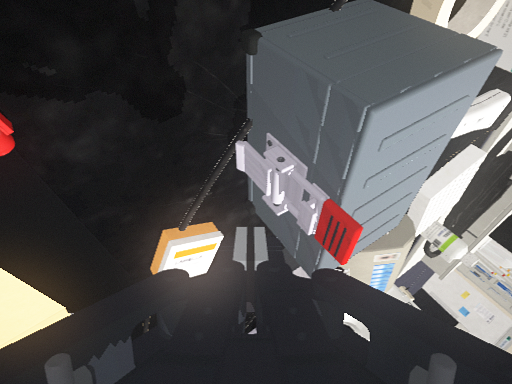

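```bash
python3 - <<'E'
from lev import *
im=cv2.imread('pics/w30.png'); a=cv2.resize(im[125:275,220:370],None,fx=4,fy=4,interpolation=cv2.INTER_CUBIC)
cv2.imwrite('pics/w30z.png',a)
E
```

```text
(no output)
```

View pics/w30z.png

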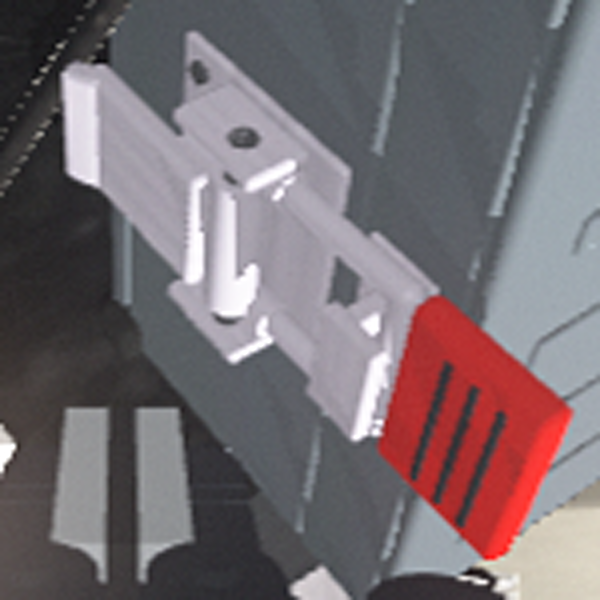

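```bash
python3 - <<'E'
from lev import *
R=Rtool(np.radians(-50),.8)
env.move_l(list(tcp(0.3,R,r=30,clear=12)),max_speed=100)
for th in (0.3,0.2,0.1,0.05,0,-.05,-.1,-.15):
    env.move_l(list(tcp(th,R,r=30)),max_speed=30); env.hold(.1); f=fz(); print(th,f.round(1))
    if np.linalg.norm(f)>12: print('stiff');break
env.move_l(list(tcp(0.3,R,r=30,clear=20)),max_speed=100)
p=env.read_state()['tool_pos']; env.move_l(list(p-60*R[:,2]),max_speed=150); env.hold(.2)
c=snap('wrist','w31.png'); im=cv2.imread('pics/w31.png'); print(env.read_state()['t'])
env.move_l([*(env.read_state()['tool_pos'][:2]),230],max_speed=200)
go([430,-60,330],[np.pi,0,CY]); env.hold(.3)
snap('top','t31.png'); snap('wrist','w32.png'); print(env.read_state()['t'])
E
```

```text
0.3 [-1.1 -0.   0.4]
0.2 [ 0.2  0.1 -0.8]
0.1 [ 0.2 -0.6 -0.6]
0.05 [-2.8  0.4  2. ]
0 [-6.8  2.6  4.6]
-0.05 [-10.3   3.7   6.9]
stiff
132.0417
134.2833
```

View pics/w31.png

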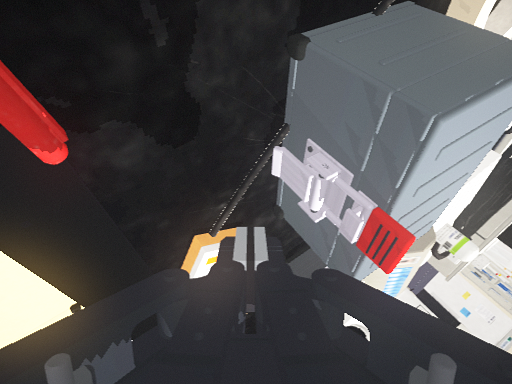

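View pics/t31.png

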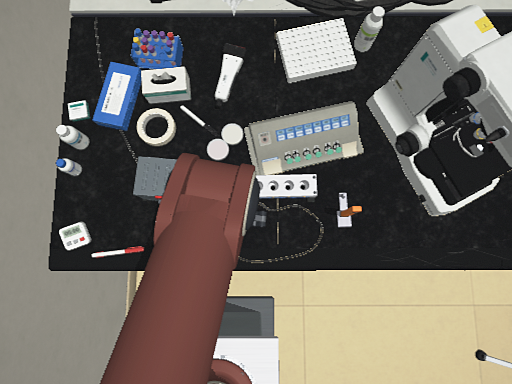

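View pics/w32.png

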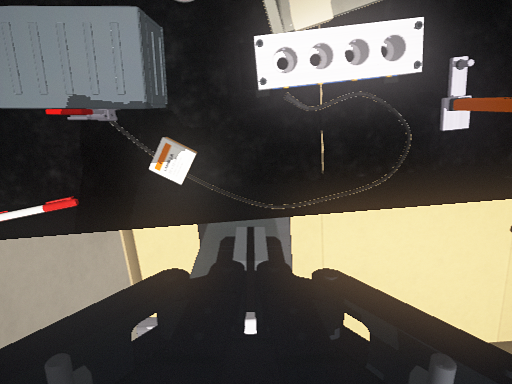

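```bash
python3 - <<'E'
from h import *
for n in ('top0','t29'):
    c=dict(frame=cv2.cvtColor(cv2.imread('pics/%s.png'%n),cv2.COLOR_BGR2RGB))
    hsv=cv2.cvtColor(c['frame'],cv2.COLOR_RGB2HSV)
    m=cv2.inRange(hsv,(3,150,120),(20,255,255))
    k,l,s,ce=cv2.connectedComponentsWithStats(m); print([ (ce[i].round(1),s[i,4]) for i in range(1,k) if s[i,4]>8])
    v=hsv[205:245,180:218]; q=np.argwhere((v[...,2]>190)&(v[...,1]<60)); print(q.mean(0).round(2),len(q))
env.finish_job()
E
```

```text
[(array([362., 222.]), np.int32(110)), (array([194.8, 227. ]), np.int32(27))]
[25.05 19.95] 301
[(array([351.8, 210.4]), np.int32(113)), (array([194.8, 227. ]), np.int32(27))]
[25.08 19.94] 302
the job is handed in; nothing more can be done
```

I finished the whole job and handed it in at about 134 s of the 210 s allowed.

**What I did:** I pushed all four inserts up with the ejector and stood it upright on the bench. I then put the inserts in the case, shut the lid, hooked the loop and pushed the lever home.

**Last checks:**
- **Inserts:** all four were standing in the case before I shut the lid, and the carrier's recesses are empty.
- **Ejector:** it is upright and about 80 mm clear of the carrier's end. It was found about 30 mm from where I released it, probably from the announced knock. It stayed upright and I left it there.
- **Lid and latch:** the lid is shut. The views show the bar behind the keeper's lip. A second press on the lever met stiff resistance, up to about 13 N.
- **Box of cover glasses:** it shows at the same pixels in the top view as at the start.

**What went wrong or disagreed:**
- **Loop:** the tab slipped from the grip on the first two swings and the loop fell back to its stop. The third try, turning the tool along with the loop, worked.
- **Lever angle:** one picture put it at about 0.18 rad and another at about 0.06, rather than 0. I took the stiff second press as showing it was home.
- **Snap force:** the lever pushed back with only about 2 N before it gave way, less than the 5 to 6 N I expected.

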